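# Hold a snap ring open at the groove of an axle stub

### The job

Take the blue-handled circlip pliers out of their rack, put their tips into the gap of the snap ring lying on the little round stand, and squeeze the pliers to spread the ring and pick it up with them. Slide the open ring down over the axle stub until it lies level with the dark groove, and finish there still holding the pliers squeezed, so that the ring hangs fully open and level around the shaft without resting on it. Do not touch the ring with the gripper's fingers, do not force it against the stub, and leave the rule, wedge, knob and tape measure where they lie.

Things in the scene. Friction and masses are not known exactly. Their poses are not given: they have to be found in the camera images.
- pliers_grip (a point): Midway between the two upright blue handles of the pliers (each 12 mm wide along x, 50 mm tall, from 36 mm below to 14 mm above this point), 75 mm above the pivot, 141 mm above the tips' lowest end. z up along the pliers, y from handle to handle (grip along y). Both halves alike: a half turn about z changes nothing. Released, 60 mm over the handles here (65 mm at the top, leaning out 0.195 rad).
- pliers_tips (a point): Point between the pliers' tips, 137 mm straight below pliers_grip, 4 mm above their lowest end: where the ring should sit on them. Axes as pliers_grip. Each serrated tip is 10 mm wide along x, 18 mm long; over their outer faces 8 mm here when released, 32 mm at the stop. Spread inside the gap, they push the ring's lugs apart and carry the ring by friction.
- pliers_left (a joint): how far the pliers are squeezed, rad: 0 released, 0.195 at the stop, where the handles are parallel, 32 mm over their outer faces. Both halves move alike. The handles begin to yield at about 3 N; holding the stop with the ring spread takes about 12 N.
- clip_mid (a point): Centre of the dark steel snap ring, half-way up its 5 mm thickness; about 49 mm across, with two straight lugs that reach 37 mm from here, 0.03 kg. x points from the centre to the gap between the lugs, z up. Relaxed it is too narrow (34 mm) for the shaft; at the pliers' full squeeze its opening is round, 41 mm. It lies loose on the stand, this point 17.5 mm above the bench.
- clip_gap (a point): Midway between the ring's lugs, 29.5 mm from clip_mid along its x: here the pliers' tips go in from above, the pliers' y along the ring's y. The gap is 16 mm wide here (along y) when relaxed, 32 mm when fully spread; the lugs run along x from 12 mm inside this point to 7 mm beyond it.
- clip_left (a joint): how far the ring is spread, rad per side: 0 relaxed, about 0.156 at the pliers' stop, when its opening is 41 mm
- clip_stand: fixed round stand for the ring: black foot 60 mm across, 5 mm high; wooden top 44 mm across at 15 mm height, with a boss 26 mm across and 3 mm high inside the ring; origin at the centre of its underside. The lugs overhang the top, so tips in the gap may reach down to 7 mm above the bench.
- groove (a point): centre of the dark groove of the axle stub, on the shaft's axis, 55 mm above the bench. Fixed upright aluminium shaft 36 mm in diameter, the groove 8 mm high; a steel bearing 52 mm across ends 34 mm above the bench, the foot is 84 mm across and 8 mm high.
- stub_end (a point): centre of the shaft's chamfered top end, 20 mm above the groove's centre (75 mm above the bench)
- rack: fixed wooden rack, 90 x 110 mm and 85 mm high, top with a slot 18 x 34 mm (long way along its y) in which the pliers stand; origin at the centre of its underside
- pliers: circlip pliers standing tips down in the rack's slot, 155 mm long, about 0.15 kg: blue handles, steel pivot block with a flange that rests on the rack, two thin steel tips. Origin on the pivot, 75 mm below pliers_grip, axes as there (x is the pivot axis). Lift straight up by 70 mm or more to free them.
- clip: the snap ring's back piece; its origin and axes are those of clip_mid
- stub: the axle stub; origin at the centre of its underside on the shaft's axis, z up. Apart from it: a lamp and a black hose hanging from above stand to the robot's right (hose at y about -0.4, x 0.2 to 0.4, from 0.1 m up to over the arm); from the start, draw the arm in before swinging it left.
- folding_rule: yellow folding rule 17 x 163 x 14 mm lying on the bench; origin at its underside; leave it alone
- steel_wedge: steel wedge 22 x 70 x 16 mm lying on the bench; leave it alone
- star_knob: black star knob 19 x 21 x 16 mm lying on the bench; leave it alone
- tape_measure: yellow tape measure 62 x 68 x 36 mm lying on the bench; leave it alone
There are look-alikes about, which are no part of the job. What is shaped like the pliers but green or red is not meant.

How it is judged:
On the way, in this order (a step that is already met when the one before it is completed fails the run):
1. the pliers are lifted clear of their rack (z of pliers_tips in the frame of rack above 0.09 m and contact force between the fingers and pliers above 2 N), for 0.1 s.
2. the ring, spread on the tips of the pliers, is lifted off its stand (contact force between the fingers and pliers above 2 N and contact force between clip and pliers above 1 N and height (world z) of clip_mid above 0.03 m and value of joint clip_left above 0.11 rad), for 0.2 s.
3. the open ring is above the end of the shaft (contact force between the fingers and pliers above 2 N and contact force between clip and pliers above 1 N and horizontal distance between clip_mid and stub_end below 0.006 m and z of clip_mid in the frame of stub_end above 0.002 m and value of joint clip_left above 0.11 rad), for 0.05 s.
At the end, for the whole second after the job is handed in: Pliers still squeezed by the gripper (>2 N) and carrying the ring (>1 N): ring centre within 5 mm of the shaft axis and 4 mm of groove height, tilt < 0.14 rad, at rest, spread > 0.12 rad a side, < 1 N between stub and ring or pliers; bystanders within 15 mm of their places (contact force between the fingers and pliers above 2 N and contact force between clip and pliers above 1 N and horizontal distance between clip_mid and groove below 0.005 m and z of clip_mid in the frame of groove between -0.004 and 0.004 m and angle between clip_mid's own z axis and vertical below 0.14 rad and value of joint clip_left above 0.12 rad and contact force between each of clip, pliers and stub below 1 N and linear speed of clip below 0.02 m/s and distance of each of folding_rule, steel_wedge, star_knob, tape_measure from where it was at the start of the episode below 0.015 m); the arm keeps its last pose, push and grip.
It fails at once if the gripper touches the ring (contact force between the fingers and clip above 0.5 N).
It fails at once if the ring is forced against the stub (over 20 N) (contact force between clip and stub above 20 N).
It fails at once if a bystander (rule, wedge, knob or tape measure) is pushed more than 20 mm (distance of any of folding_rule, steel_wedge, star_knob, tape_measure from where it was at the start of the episode above 0.02 m).
It also fails if it takes over 54 s, if anything falls off the work surface, if the arm or the gripper's body presses on something with over 40 N, if the wrist force passes 120 N, or if a joint passes its speed limit or range.

### The arm

A 6-joint arm with a two-finger parallel gripper is mounted at the origin on a cart in front of the work surface, level with it; the furniture and walls round the work are solid. World frame = base frame: x ahead of the robot, y to its left, z up, the work surface at z = 0. Lengths are in m, angles in rad, forces in N, time in s.
With the tool pointing down it reaches from about 0.425 to 0.95 m from the base axis. Payload 3.5 kg.
Tool frame: the origin (TCP) lies midway between the tips of the shut fingers; the grasp point (between the pads) lies 19 mm behind it; z points along the fingers, y is the line along which they close (so a half turn about z gives the same grasp; the last joint's range is limited). The gripper opens to 85 mm and grips with 20 to 120 N. Pads are 22 mm wide; open, the fingers measure 114 mm over their backs; the gripper's body (76 mm by 85 mm) begins 54 mm behind the grasp point. The pads swing forward as they close: fully open they stand 13 mm farther back than shut.
Start: joints at [0.58, 0.286, 1.577, -0, 1.279, -0.15], TCP at [0.503, 0.45, 0.231] pointing down, gripper open.
Joint ranges: [-2.77, 2.77], [-0.9, 2.22], [0.21, 2.48], [-1.53, 4.67], [0.24, 2.81], [-2.84, 2.84]. Speed limits (rad/s): [2.79, 2.79, 3.14, 3.14, 3.14, 3.14].

### API

Orientations are given as a unit quaternion [x, y, z, w].
In Python, from plant import get_state, read_camera, ctrl gives the robot as it stands.
- The arm moves only by the shell command python3 -m crank 'ROWS' [FORCE]. ROWS is JSON, a list of rows, each a list of 3 entries, a list of its own where there are three numbers: the shift along the tool's x, y, z in mm, then the turn about the tool's z in degrees, then the closure in counts, from 0 (fully open) to 255 (shut). In form: [[[tx, ty, tz], yaw, claw], ...]. A call has 1 to 10 rows; each row is the pose to reach, as a shift and turn from the pose commanded when the call began, along the tool's axes at that moment; what a row does not reach only later rows make up. A row lasts 1/10 s, in which the tool goes at most 50 mm and 8.59 degrees, less where a joint would pass 70% of its speed; a pose out of reach is approached as far as the arm can. A call with a gripper value outside its range is refused whole. The fingers move at their own pace and stop on an object; FORCE is the grip in N (left out, the last holds). Time passes only in rows, so rows that repeat a pose let the fingers close. It gives the time, the measured TCP pose, the force, the opening and the grip force at its end, in the units of the state.
- get_state(): the state, without advancing time (a new reading comes with each control period).
- read_camera(name): name is "scene" or "top"; returns a dict with "frame" (384x512x3 uint8, blue, green, red), "range_z" (384x512 float32, m along the optical axis (not along the pixel's ray), 0 where there is no reading), "vfov" (degrees; the focal length in pixels is half the picture's height over the tangent of half this angle, whatever the lens; pixels are square), "cx", "cy" (the principal point, pixels), "origin" and "orientation" of the camera in the world. Camera axes: x right, y down, z forward; pixel columns grow to the right and rows downward; lengths in m; the calibration is good to about 2 mm. A picture is of the moment at which its call begins.
- ctrl.sign_off(): hands the job in; it is judged then, once.
The state is a dict: "time": time; "qpos": joint angles; "dq": joint speeds; "joint_efforts": joint torques, N m; "eef_pos": TCP position; "tcp_rot": TCP orientation; "contact_force": force on the tool from outside, world axes, zero at the start; "wrist_torque": the same for the moment, N m; "opening": opening from 0.0 (shut) to 1.0 (fully open); "finger_force": force on a finger pad.
Only numpy, scipy, OpenCV 4.12 (cv2) and the standard library are available. Lean on these libraries where they do the work, as an engineer would, in place of code of your own. Each camera call takes 0.05 s, during which the arm holds its last target. There are 200 camera calls.

## Working session

There is one attempt and no reset: what is moved stays moved. The work goes in short steps, Python scripts to look and compute and a shell command to move; the robot and the scene stay as the last step left them, time stands still between calls to the robot, and variables do not carry over. Pictures are saved under pics/ and viewed, at most 10 in all, crops included, and the job is handed in when it is done.

```bash
mkdir -p pics; cat > h.py <<'E'
import numpy as np, cv2
from scipy.spatial.transform import Rotation as R
from plant import get_state, read_camera, ctrl
def cam(n):
    c=read_camera(n); c['R']=R.from_quat(c['orientation']).as_matrix(); c['o']=np.array(c['origin'])
    c['f']=c['frame'].shape[0]/2/np.tan(np.radians(c['vfov'])/2); return c
def cloud(c):
    z=c['range_z']; v,u=np.mgrid[:z.shape[0],:z.shape[1]]
    p=np.stack([(u-c['cx'])/c['f']*z,(v-c['cy'])/c['f']*z,z],-1)
    return p@c['R'].T+c['o']
def ray(c,u,v,h):
    d=c['R']@np.array([(u-c['cx'])/c['f'],(v-c['cy'])/c['f'],1]); return c['o']+d*(h-c['o'][2])/d[2]
def proj(c,p):
    q=c['R'].T@(np.array(p)-c['o']); return q[:2]/q[2]*c['f']+[c['cx'],c['cy']]
E
python3 - <<'E'
from h import *
for n in('scene','top'):
    c=cam(n); cv2.imwrite(f'pics/{n}0.png',c['frame']); print(n,c['o'],c['R'].round(3).tolist(),c['f'],c['cx'],c['cy'])
    np.save(n+'0.npy',cloud(c))
s=get_state();print(s['time'],s['eef_pos'],s['tcp_rot'],s['opening'],s['contact_force'])
print(R.from_quat(s['tcp_rot']).as_matrix().round(3))
E
```

```text
scene [ 0.6871063  -0.4038759   0.80849319] [[0.98, 0.143, -0.137], [0.197, -0.653, 0.731], [0.015, -0.744, -0.669]] 373.8927648334362 251.27957202856877 193.5385706539452
top [0.38157801 0.35414612 1.34720762] [[-0.008, -0.993, 0.117], [-1.0, 0.008, 0.001], [-0.002, -0.117, -0.993]] 437.6486239473028 259.1313883143475 188.67404407512225
0.1 [0.50247025 0.44982241 0.23007096] [ 4.08113391e-01  9.12930605e-01 -9.14837625e-04 -5.78090110e-04] 0.9946892858910132 [ 0.02292762 -0.14366719 -0.52712136]
[[-0.667  0.745 -0.002]
 [ 0.745  0.667 -0.001]
 [ 0.    -0.002 -1.   ]]
```

View pics/scene0.png

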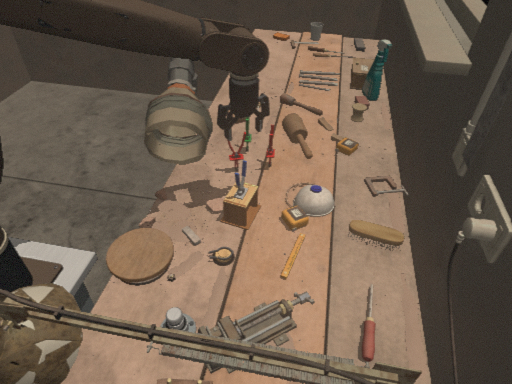

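View pics/top0.png

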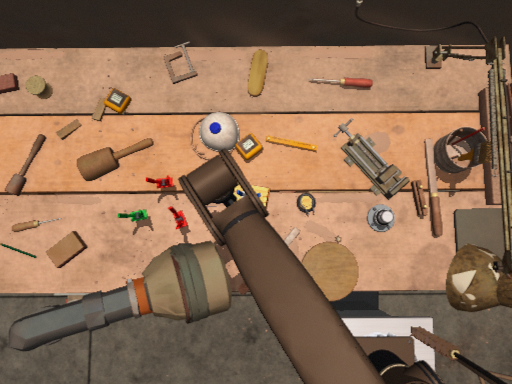

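Candidates: blue pliers in the rack (scene 240,185), green (247,135), red (237,155) and (270,145). I choose the blue one. The ring is on the stand at scene (222,256) / top (306,203), and the stub at scene (177,318) / top (381,218).

```bash
python3 - <<'E'
from h import *
s=cv2.imread('pics/scene0.png'); t=cv2.imread('pics/top0.png')
a=cv2.resize(s[150:235,205:285],None,fx=5,fy=5,interpolation=2); b=cv2.resize(t[180:240,270:405],None,fx=5,fy=5,interpolation=2)[:, :]
d=cv2.resize(s[235:280,190:270],None,fx=5,fy=5,interpolation=2)
o=np.zeros((600,800,3),np.uint8); 
a=cv2.resize(a,(376,400)); d=cv2.resize(d,(376,211))[:200]; b=cv2.resize(b,(424,188)); o[:400,:376]=a;o[400:600,:376]=d;o[:188,376:]=b
e=cv2.resize(s[295:345,145:215],None,fx=5.5,fy=5.5,interpolation=2); o[200:200+e.shape[0],380:380+e.shape[1]]=e
cv2.imwrite('pics/crop.png',o)
S=np.load('scene0.npy');T=np.load('top0.npy')
hsv=cv2.cvtColor(s,cv2.COLOR_BGR2HSV); m=cv2.inRange(hsv,(100,100,40),(130,255,255)); 
sub=np.zeros_like(m);sub[150:235,205:285]=m[150:235,205:285]
n,l,st,ce=cv2.connectedComponentsWithStats(sub)
for i in range(1,n):
    if st[i,4]>5: p=S[l==i]; print('blue',ce[i],st[i],np.median(p,0).round(4),p.min(0).round(3),p.max(0).round(3))
# rack top
p=S[150:235,205:285].reshape(-1,3); q=p[(abs(p[:,2]-.085)<.004)]; print('rack',cv2.minAreaRect((q[:,:2]*1000).astype(np.float32)),len(q))
# stub and stand in top
for nm,C,(v0,v1,u0,u1),hs in(('T',T,(180,245,280,410),0),('S',S,(235,350,140,250),0)):
    pts=C[v0:v1,u0:u1].reshape(-1,3)
    for h,lab in((.075,'stubend'),(.034,'bearing'),(.020,'ring'),(.018,'boss')):
        q=pts[abs(pts[:,2]-h)<.003]
        for cx in (0,):
            print(nm,lab,len(q),np.median(q,0).round(4),q.min(0).round(3),q.max(0).round(3))
E
```

```text
rack ((497.3234558105469, 460.8289794921875), (93.03118896484375, 273.13470458984375), 7.570384502410889) 464
T stubend 140 [ 0.4575 -0.0232  0.0744] [ 0.432 -0.085  0.072] [0.555 0.001 0.078]
T bearing 82 [ 0.4471 -0.0048  0.0336] [ 0.424 -0.036  0.031] [0.561 0.01  0.037]
T ring 166 [0.4931 0.2133 0.0188] [ 0.373 -0.067  0.017] [0.562 0.282 0.023]
T boss 245 [0.4815 0.2166 0.0172] [ 0.37  -0.067  0.015] [0.562 0.282 0.021]
S stubend 390 [ 0.5631 -0.0203  0.074 ] [ 0.432 -0.047  0.072] [0.601 0.003 0.078]
S bearing 129 [ 0.4363 -0.0047  0.0336] [ 0.324 -0.031  0.031] [0.615 0.164 0.037]
S ring 123 [0.4993 0.2071 0.0186] [ 0.46  -0.02   0.017] [0.607 0.233 0.023]
S boss 210 [0.4934 0.211  0.0172] [ 0.384 -0.019  0.015] [0.607 0.258 0.021]
```

View pics/crop.png

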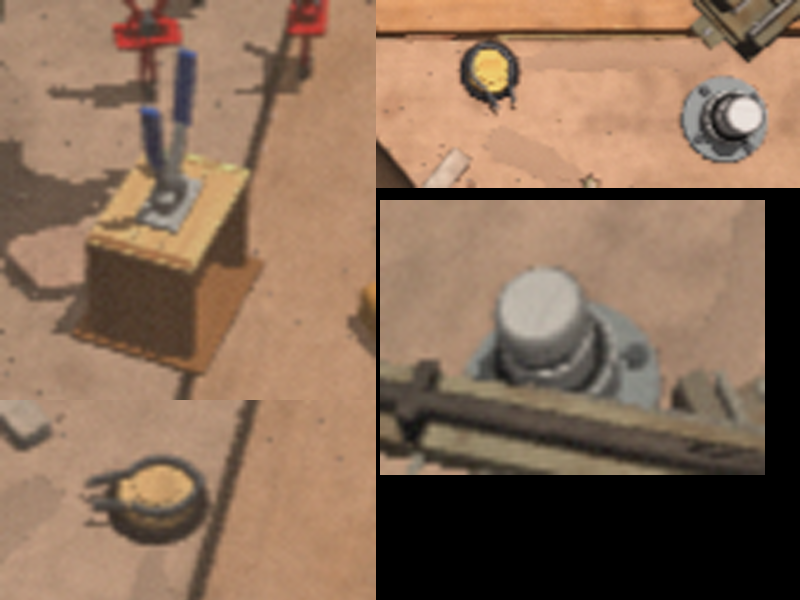

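Crop confirms blue handles (scene ~237,178 and 244,168) standing in the wooden rack; the ring's lugs point toward the robot (−x), and the stub top is at scene (173,312). Measuring precisely.

```bash
cat > meas.py <<'E'
from h import *
s=cv2.imread('pics/scene0.png').astype(int); t=cv2.imread('pics/top0.png').astype(int)
S=np.load('scene0.npy');T=np.load('top0.npy')
V,U=np.mgrid[:384,:512]
m=((s[...,0]-s[...,2])>25)&(U>225)&(U<260)&(V>150)&(V<200)
n,l,st,ce=cv2.connectedComponentsWithStats(m.astype(np.uint8))
for i in range(1,n):
    if st[i,4]>8:
        p=S[l==i]; p=p[(p[:,2]>.08)&(p[:,2]<.2)]
        if len(p)<5: continue
        hi=p[p[:,2]>p[:,2].max()-.012]
        print('blue',ce[i].round(1),st[i],np.median(p,0).round(4),p.min(0).round(3),p.max(0).round(3),'top',hi.mean(0).round(4))
w=(U>215)&(U<265)&(V>175)&(V<215)&(abs(S[...,2]-.085)<.004)
q=S[w]; print('rack',len(q),cv2.minAreaRect((q[:,:2]*1000).astype(np.float32)),q.min(0),q.max(0))
w=(abs(S[...,2]-.085)<.004)&(U>215)&(U<265)&(V>175)&(V<215)
h=cv2.convexHull(np.argwhere(w)[:,::-1].astype(np.int32)); print(cv2.approxPolyDP(h,2,True).reshape(-1,2).tolist())
def circ(P,lab):
    A=np.c_[2*P[:,:2],np.ones(len(P))]; x=np.linalg.lstsq(A,(P[:,:2]**2).sum(1),rcond=None)[0]
    return x[:2]
for nm,C in(('S',S),('T',T)):
    r=np.hypot(C[...,0]-.446,C[...,1]+.004)
    q=C[(abs(C[...,2]-.075)<.003)&(r<.04)]; (c,rad)=cv2.minEnclosingCircle((q[:,:2]*1000).astype(np.float32)); print(nm,'end',len(q),c,rad,q.mean(0))
    q=C[(C[...,2]>.003)&(C[...,2]<.012)&(r<.06)]; (c,rad)=cv2.minEnclosingCircle((q[:,:2]*1000).astype(np.float32)); print(nm,'foot',len(q),c,rad)
    r=np.hypot(C[...,0]-.49,C[...,1]-.212)
    q=C[(C[...,2]>.0135)&(C[...,2]<.024)&(r<.05)]; print(nm,'ringall',len(q),q.mean(0),q.min(0),q.max(0))
    b=(s if nm=='S' else t)
    w=(r<.05)&(C[...,2]>.014)
    dark=w&(b.max(2)<95)
    yel=(r<.05)&(b[...,2]>140)&(b[...,0]<.6*b[...,2])&(C[...,2]>.014)
    print(nm,'boss',yel.sum(),C[yel].mean(0), cv2.minEnclosingCircle((C[yel][:,:2]*1000).astype(np.float32)))
    Q=C[dark];print('dark',len(Q)); np.save('dark'+nm,Q)
    cc=C[yel].mean(0)[:2]
    d=Q[:,:2]-cc; rr=np.hypot(*d.T); lug=rr>.028; print('lugs',(Q[lug]*1000).round(0).tolist(), d[lug].mean(0))
E
python3 meas.py
```

```text
rack 455 ((508.4812927246094, 384.3702697753906), (102.26560974121094, 69.88185119628906), 79.44068908691406) [0.46628354 0.32779557 0.08102306] [0.55007855 0.43627733 0.0889685 ]
[[257, 186], [245, 207], [223, 201], [235, 183], [240, 181]]
S end 149 (449.2381896972656, -16.211442947387695) 17.46434783935547 [ 0.44902427 -0.01663647  0.07374336]
S foot 145 (449.3042907714844, -12.519338607788086) 41.25774383544922
S ringall 206 [0.49514685 0.21014134 0.0170137 ] [0.46016578 0.18810435 0.01351542] [0.52379076 0.23307347 0.02121278]
S boss 72 [0.49796244 0.21220629 0.01653974] ((497.30523681640625, 212.6890869140625), 18.943586349487305)
dark 56
lugs [[467.0, 210.0, 18.0], [463.0, 206.0, 18.0], [466.0, 207.0, 18.0], [468.0, 209.0, 16.0], [475.0, 195.0, 18.0], [468.0, 189.0, 20.0], [471.0, 188.0, 21.0], [473.0, 190.0, 19.0], [475.0, 192.0, 17.0], [473.0, 190.0, 15.0], [476.0, 190.0, 15.0]] [-0.02751837 -0.01518088]
T end 89 (447.89501953125, -15.979874610900879) 17.87252426147461 [ 0.44832345 -0.01648013  0.07475468]
T foot 357 (445.85150146484375, -3.8497166633605957) 59.83995819091797
T ringall 166 [0.49710275 0.21061421 0.01800742] [0.45974156 0.18888212 0.01359715] [0.52153578 0.23168126 0.02378607]
T boss 97 [0.49793065 0.21167952 0.01764072] ((497.66259765625, 212.3394012451172), 19.846107482910156)
dark 31
lugs [[469.0, 211.0, 19.0], [466.0, 211.0, 18.0]] [-0.0303549  -0.00099402]
```

```bash
cat > m2.py <<'E'
from h import *
c=cam('scene'); s=c['frame'].astype(int); S=cloud(c)
for u,v in ((257,186),(245,207),(223,201),(235,183)): print(ray(c,u,v,.085).round(4))
V,U=np.mgrid[:384,:512]
hsv=cv2.cvtColor(c['frame'],cv2.COLOR_BGR2HSV).astype(int)
m=(s[...,0]>s[...,2]+12)&(hsv[...,1]>70)&(U>228)&(U<255)&(V>150)&(V<195)
n,l,st,ce=cv2.connectedComponentsWithStats(m.astype(np.uint8))
for i in range(1,n):
    if st[i,4]<6: continue
    p=S[l==i]; print(ce[i].round(1),st[i])
    for v in range(st[i,1],st[i,1]+st[i,3]):
        w=(l==i)&(V==v); print(v,U[w].mean().round(1),w.sum(),np.median(S[w],0).round(4))
E
python3 m2.py
```

```text
[0.5488 0.4235 0.085 ]
[0.5328 0.3285 0.085 ]
[0.4669 0.3391 0.085 ]
[0.4821 0.4229 0.085 ]
```

```bash
python3 - <<'E'
from h import *
s=cv2.imread('pics/scene0.png');S=np.load('scene0.npy')
for v in (160,165,170,175,180): print(v,[(u,s[v,u].tolist(),S[v,u].round(3).tolist()) for u in range(234,248,2)])
E
```

```text
160 [(234, [53, 63, 108], [0.441, 0.581, 0.048]), (236, [44, 51, 85], [0.447, 0.585, 0.046]), (238, [83, 97, 131], [0.44, 0.644, 0.002]), (240, [110, 135, 166], [0.446, 0.648, 0.0]), (242, [115, 132, 154], [0.453, 0.651, -0.001]), (244, [126, 119, 128], [0.511, 0.417, 0.179]), (246, [123, 143, 174], [0.467, 0.652, 0.0])]
165 [(234, [89, 108, 145], [0.431, 0.62, -0.004]), (236, [84, 102, 138], [0.438, 0.621, -0.003]), (238, [90, 108, 143], [0.453, 0.588, 0.023]), (240, [124, 149, 184], [0.452, 0.622, -0.002]), (242, [91, 94, 106], [0.506, 0.411, 0.166]), (244, [74, 57, 57], [0.512, 0.408, 0.169]), (246, [98, 101, 116], [0.518, 0.411, 0.168])]
170 [(234, [67, 81, 98], [0.439, 0.585, 0.002]), (236, [56, 62, 72], [0.447, 0.583, 0.004]), (238, [89, 106, 132], [0.452, 0.593, -0.002]), (240, [123, 148, 183], [0.457, 0.6, -0.007]), (242, [83, 75, 85], [0.507, 0.405, 0.152]), (244, [77, 63, 65], [0.514, 0.404, 0.154]), (246, [111, 128, 152], [0.479, 0.597, -0.001])]
175 [(234, [111, 132, 162], [0.445, 0.562, -0.001]), (236, [58, 51, 54], [0.502, 0.353, 0.174]), (238, [82, 74, 81], [0.508, 0.352, 0.177]), (240, [113, 137, 169], [0.464, 0.567, -0.002]), (242, [85, 76, 82], [0.508, 0.404, 0.136]), (244, [79, 63, 66], [0.514, 0.403, 0.137]), (246, [115, 142, 174], [0.485, 0.571, -0.002])]
180 [(234, [115, 137, 170], [0.451, 0.536, -0.002]), (236, [71, 60, 71], [0.5, 0.361, 0.151]), (238, [69, 61, 67], [0.507, 0.358, 0.154]), (240, [114, 137, 168], [0.471, 0.54, -0.001]), (242, [95, 103, 113], [0.509, 0.396, 0.123]), (244, [94, 112, 132], [0.514, 0.4, 0.121]), (246, [119, 144, 177], [0.49, 0.545, -0.001])]
```

```bash
python3 - <<'E'
from h import *
S=np.load('scene0.npy'); V,U=np.mgrid[:384,:512]
w=(abs(S[...,0]-.508)<.03)&(abs(S[...,1]-.382)<.045)&(S[...,2]>.12)&(S[...,2]<.2)
q=S[w]
for nm,a in(('near',q[q[:,1]<.378]),('far',q[q[:,1]>.382])):
    print(nm,len(a),a[:,2].max())
    for z in (.125,.14,.155,.17,.185):
        b=a[abs(a[:,2]-z)<.008]; 
        if len(b): print(z,len(b),b.mean(0).round(4),b[:,0].min().round(4),b[:,0].max().round(4))
E
python3 -m crank '[[[-27,-20,0],-8,0],[[-54,-41,0],-16,0],[[-54,-41,0],-24,0],[[-54,-41,0],-32,0],[[-54,-41,0],-38.5,0],[[-54,-41,0],-38.5,0],[[-54,-41,0],-38.5,0]]' 20
```

```text
near 61 0.18262579506054477
0.125 8 [0.5064 0.3662 0.1264] 0.5019 0.5099
0.14 14 [0.5052 0.3606 0.1401] 0.4993 0.5113
0.155 16 [0.5052 0.3577 0.1549] 0.5005 0.5102
0.17 19 [0.5048 0.3554 0.1692] 0.4987 0.5103
0.185 7 [0.5044 0.3536 0.1801] 0.4993 0.5081
far 85 0.18269388397625974
0.125 15 [0.5113 0.3993 0.1254] 0.506 0.5164
0.14 22 [0.5121 0.4032 0.1403] 0.5072 0.5168
0.155 22 [0.5118 0.4069 0.1552] 0.5063 0.5182
0.17 24 [0.5131 0.4098 0.1691] 0.5062 0.5185
0.185 7 [0.5127 0.4129 0.1798] 0.5085 0.5177
time: 0.85
eef_pos: [0.5083, 0.3825, 0.231]
tcp_rot: [0.086, 0.996, -0.0, -0.0]
contact_force: [1.1, -0.4, 0.3]
opening: 0.997
finger_force: 0.0
```

```bash
python3 -m crank '[[[0,1,30],0.5,0],[[0,1,60],1,0],[[0,1,80],1,0],[[0,1,86],1,0],[[0,1,86],1,0],[[0,1,86],1,0]]' 20 && python3 -m crank '[[[0,0,0],0,40],[[0,0,0],0,60],[[0,0,0],0,65],[[0,0,0],0,65],[[0,0,0],0,65]]'
```

```text
time: 1.45
eef_pos: [0.5094, 0.384, 0.1468]
tcp_rot: [0.093, 0.996, 0.001, 0.001]
contact_force: [0.3, 0.2, 0.5]
opening: 1.001
finger_force: 0.0
time: 1.95
eef_pos: [0.5095, 0.3843, 0.147]
tcp_rot: [0.093, 0.996, 0.001, 0.001]
contact_force: [0.1, 1.3, 4.9]
opening: 0.746
finger_force: 3.5
```

```bash
python3 -m crank '[[[0,0,0],0,75],[[0,0,0],0,75],[[0,0,0],0,75]]'; python3 -m crank '[[[0,0,0],0,82],[[0,0,0],0,82],[[0,0,0],0,82]]'; python3 -c "
from h import *
c=cam('scene');cv2.imwrite('pics/g1.png',cv2.resize(c['frame'][110:230,190:310],None,fx=5,fy=5,interpolation=2))"
```

```text
time: 2.25
eef_pos: [0.5087, 0.3836, 0.1455]
tcp_rot: [0.093, 0.996, 0.0, 0.0]
contact_force: [0.7, 1.3, 3.8]
opening: 0.708
finger_force: 3.6
time: 2.55
eef_pos: [0.5087, 0.3836, 0.1454]
tcp_rot: [0.093, 0.996, 0.0, 0.0]
contact_force: [0.2, 1.5, 4.6]
opening: 0.677
finger_force: 3.6
```

View pics/g1.png

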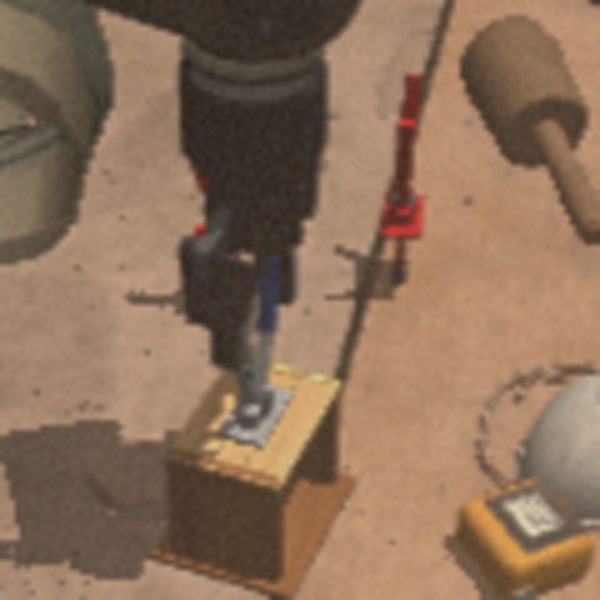

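The fingers hold the blue handles (crop ~265,290), well over the rack. Lifting.

```bash
python3 -m crank '[[[0,0,-4],0,80],[[0,0,-10],0,80],[[0,0,-20],0,80],[[0,0,-35],0,80],[[0,0,-55],0,80],[[0,0,-75],0,80],[[0,0,-95],0,80],[[0,0,-110],0,80],[[0,0,-110],0,80],[[0,0,-110],0,80]]'; python3 -c "
from h import *
c=cam('scene');cv2.imwrite('pics/g2.png',cv2.resize(c['frame'][80:230,190:310],None,fx=4,fy=4,interpolation=2))
S=cloud(c)
w=(abs(S[...,0]-.508)<.05)&(abs(S[...,1]-.382)<.045)&(S[...,2]>.12)&(S[...,2]<.25)
q=S[w]
for z in np.arange(.125,.25,.01):
    b=q[abs(q[:,2]-z)<.005]
    if len(b): print(z.round(3),len(b),b.mean(0).round(4),b.min(0).round(3),b.max(0).round(3))
"
```

```text
time: 3.6
eef_pos: [0.5085, 0.3835, 0.2555]
tcp_rot: [0.093, 0.996, 0.0, 0.0]
contact_force: [-0.9, -0.6, -2.5]
opening: 0.687
finger_force: 2.6
0.145 13 [0.5101 0.3813 0.1446] [0.504 0.376 0.14 ] [0.514 0.389 0.149]
0.155 17 [0.5112 0.3823 0.1552] [0.505 0.375 0.151] [0.516 0.393 0.159]
0.165 12 [0.5106 0.3836 0.1653] [0.508 0.376 0.16 ] [0.514 0.391 0.17 ]
0.175 4 [0.51   0.3782 0.1746] [0.508 0.377 0.171] [0.511 0.38  0.178]
0.195 68 [0.5108 0.3751 0.1973] [0.492 0.36  0.193] [0.525 0.405 0.2  ]
0.205 31 [0.511  0.3759 0.2057] [0.5   0.366 0.2  ] [0.524 0.404 0.21 ]
0.215 29 [0.5102 0.381  0.2139] [0.5  0.37 0.21] [0.518 0.394 0.219]
0.225 19 [0.5096 0.3838 0.2251] [0.505 0.368 0.22 ] [0.514 0.394 0.23 ]
0.235 24 [0.5093 0.3857 0.235 ] [0.503 0.364 0.23 ] [0.515 0.401 0.24 ]
0.245 22 [0.5098 0.3882 0.2451] [0.5  0.36 0.24] [0.517 0.405 0.249]
```

View pics/g2.png

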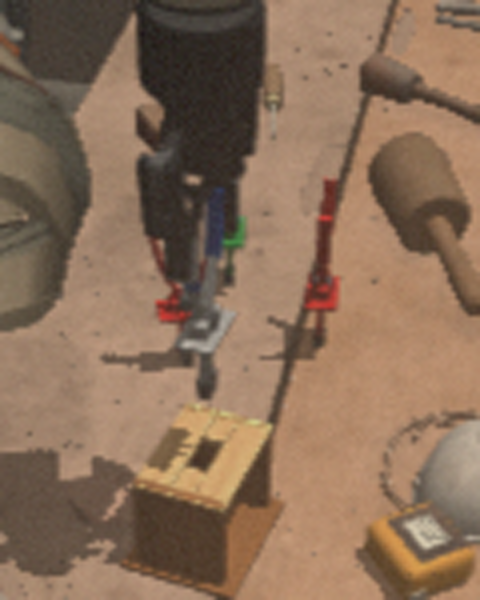

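Pliers hang clear of the rack (tips at crop 205,385), held upright. Now the ring from both views.

```bash
cat > ring.py <<'E'
from h import *
o=[]
for n in('scene','top'):
    c=cam(n); f=4; ce=proj(c,[.485,.208,.018]); u0,v0=(ce-[26,22]).astype(int)
    im=c['frame'][v0:v0+44,u0:u0+52]; big=cv2.resize(im,None,fx=12,fy=12,interpolation=cv2.INTER_CUBIC)
    # rectified view on plane z=.02: 6 px/mm; rows -> -x, cols -> -y
    pts=[(.54,.25),(.54,.16),(.44,.16),(.44,.25)]
    src=np.float32([proj(c,[*p,.02]) for p in pts]); dst=np.float32([[0,0],[360,0],[360,400],[0,400]])
    H=cv2.getPerspectiveTransform(src,dst); o.append(cv2.warpPerspective(c['frame'],H,(360,400),flags=cv2.INTER_CUBIC))
im=np.hstack(o)
cv2.imwrite('pics/ring_%s.png'%__import__('sys').argv[1],im)
E
python3 ring.py a
```

```text
(no output)
```

View pics/ring_a.png

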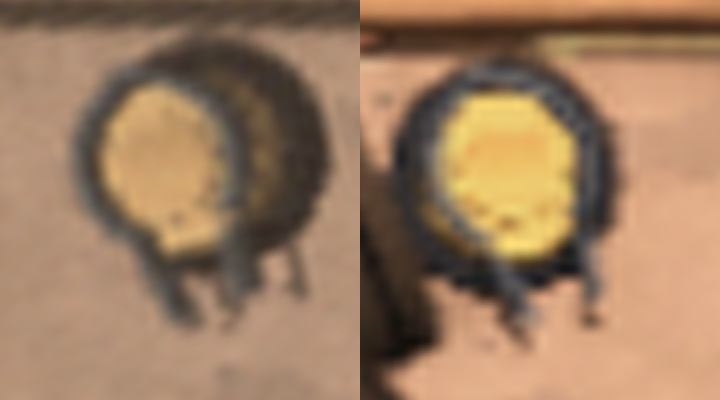

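Rectified views (4 px/mm): ring centre ≈ (155,163), lug ends near (185,320)/(230,303) left image and (520,325)/(592,315) right; gap ≈ (0.470, 0.203), lugs pointing ≈ −163°. Moving above it.

```bash
python3 -m crank '[[[0,-6,0],-2,80],[[0,-20,0],-5,80],[[1,-42,0],-8,80],[[1,-66,0],-12,80],[[2,-90,0],-16,80],[[2,-114,0],-20,80],[[3,-138,0],-23,80],[[4,-160,0],-26,80],[[4,-177,0],-27.5,80],[[4,-184.5,0],-27.5,80]]' && python3 -m crank '[[[0,0,0],0,80],[[0,0,15],0,80],[[0,0,40],0,80],[[0,0,65],0,80],[[0,0,80],0,80],[[0,0,85],0,80],[[0,0,85],0,80],[[0,0,85],0,80]]'
cat > look.py <<'E'
from h import *
import sys
t=R.from_quat(get_state()['tcp_rot']).as_matrix(); e=np.array(get_state()['eef_pos'])
print(e, np.degrees(np.arctan2(t[1,1],t[0,1])))
o=[]
for n in('scene','top'):
    c=cam(n); np.save('c_'+n,cloud(c)); ce=proj(c,[float(sys.argv[2]),float(sys.argv[3]),float(sys.argv[4])]); u0,v0=(ce-[33,40]).astype(int); print(n,u0,v0)
    o.append(cv2.resize(c['frame'][v0:v0+80,u0:u0+66],None,fx=6,fy=6,interpolation=cv2.INTER_CUBIC))
cv2.imwrite(f'pics/{sys.argv[1]}.png',np.hstack(o))
E
python3 look.py above .47 .205 .05
```

```text
time: 4.75
eef_pos: [0.4698, 0.2018, 0.2542]
tcp_rot: [-0.146, 0.989, -0.0, -0.001]
contact_force: [0.1, -0.5, -2.5]
opening: 0.693
finger_force: 2.6
time: 5.55
eef_pos: [0.4713, 0.2033, 0.1714]
tcp_rot: [-0.146, 0.989, 0.0, 0.001]
contact_force: [0.4, 0.1, -2.5]
opening: 0.687
finger_force: 2.6
[0.4712691  0.20334617 0.17135553] 106.83527429854496
scene 178 205
top 277 169
```

View pics/above.png

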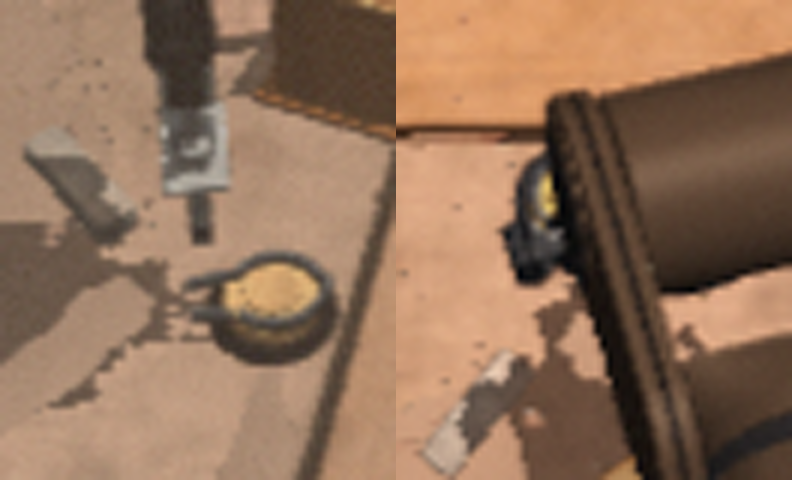

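Scene view shows flange (196,148), near tip end (202,240), lugs ending at (185,289) and (190,313) in the crop; wedge safely left.

```bash
cat > tip.py <<'E'
from h import *
c=cam('scene'); S=cloud(c); u0,v0=178,205
for nm,p in dict(upEnd=(185,289),upIn=(235,277),loEnd=(190,313),loIn=(240,315),ringL=(215,300),ringR=(333,285),ringTop=(285,254),ringBot=(280,326)).items():
    print(nm,(ray(c,u0+p[0]/6,v0+p[1]/6,.020)*1000).round(1)[:2])
V,U=np.mgrid[:384,:512]
w=(U>200)&(U<222)&(V>218)&(V<250)&(S[...,2]>.045)&(S[...,2]<.14)
q=S[w]
for z in np.arange(.05,.135,.01):
    b=q[abs(q[:,2]-z)<.005]
    if len(b): print(z.round(3),len(b),b.mean(0).round(4),b.min(0).round(4),b.max(0).round(4))
f=q[(q[:,2]>.108)&(q[:,2]<.119)]; print('flange',cv2.minAreaRect((f[:,:2]*1000).astype(np.float32)))
E
python3 tip.py
```

```text
upEnd [461.6 200.2]
upIn [481.6 211.5]
loEnd [467.6 187.7]
loIn [489.4 191.3]
ringL [476.4 197. ]
ringR [525.6 216.2]
ringTop [500.2 229.1]
ringBot [508.1 189.1]
0.06 10 [0.4715 0.2024 0.0599] [0.4651 0.1988 0.0555] [0.4755 0.213  0.0644]
0.07 15 [0.4714 0.2025 0.0703] [0.4648 0.1958 0.0656] [0.477  0.2139 0.0743]
0.08 5 [0.4728 0.1982 0.0791] [0.4715 0.1973 0.0752] [0.4747 0.199  0.083 ]
0.09 5 [0.4727 0.1985 0.0879] [0.4695 0.1978 0.0863] [0.4748 0.199  0.0894]
0.11 82 [0.4731 0.196  0.1132] [0.4513 0.1776 0.1071] [0.4898 0.2302 0.115 ]
0.12 38 [0.4728 0.1967 0.119 ] [0.4551 0.1804 0.115 ] [0.4885 0.2268 0.125 ]
0.13 29 [0.4726 0.198  0.1278] [0.4629 0.1882 0.1252] [0.4795 0.2129 0.1319]
flange ((470.6413269042969, 203.48922729492188), (27.967288970947266, 47.550174713134766), 19.00992202758789)
```

```bash
cat > seg.py <<'E'
from h import *
c=cam('scene'); u0,v0=178,205
for p in ([.4715,.2035,.0575],[.4715,.1975,.0575],[.4715,.2095,.0575]): print('proj tip',((proj(c,p)-[u0,v0])*6).round(0))
# rectify at z=.02, 5px/mm, rows->-x, cols->-y
pts=[(.54,.25),(.54,.17),(.44,.17),(.44,.25)]
def rect(z): 
    src=np.float32([proj(c,[*p,z]) for p in pts]); dst=np.float32([[0,0],[400,0],[400,500],[0,500]])
    return cv2.warpPerspective(c['frame'],cv2.getPerspectiveTransform(src,dst),(400,500),flags=cv2.INTER_CUBIC)
im=rect(.020)
def mark(x,y,col): cv2.drawMarker(im,(int((.25-y)*5000),int((.54-x)*5000)),col,0,12,1)
mark(.4977,.212,(0,0,255)); mark(.4715,.2035,(0,255,0))
for k in (.165,.17,.175,.18,.185): pass
for k in range(0,400,50): cv2.line(im,(k,0),(k,6),(255,255,255),1)
for k in range(0,500,50): cv2.line(im,(0,k),(6,k),(255,255,255),1)
cv2.imwrite('pics/rect.png',im)
E
python3 seg.py
```

```text
proj tip [204. 232.]
proj tip [200. 242.]
proj tip [207. 222.]
```

View pics/rect.png

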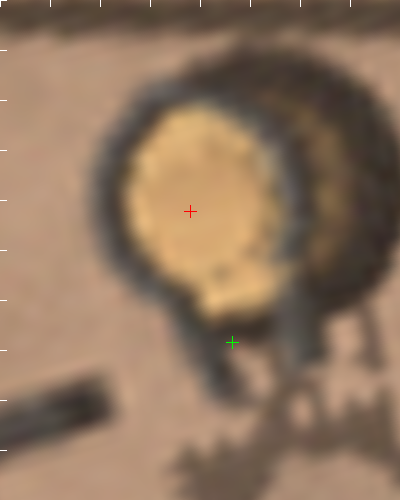

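```bash
python3 -m crank '[[[0,-1,5],-1,80],[[0.5,-2,15],-1.5,80],[[0.5,-2,25],-1.5,80],[[0.5,-2,30],-1.5,80],[[0.5,-2,30],-1.5,80]]'; python3 look.py near .47 .203 .03
```

```text
time: 6.25
eef_pos: [0.4695, 0.2007, 0.1385]
tcp_rot: [-0.159, 0.987, -0.0, -0.002]
contact_force: [0.1, -0.1, -1.0]
opening: 0.686
finger_force: 2.6
[0.46952064 0.20066346 0.13853794] 108.31583001895739
scene 178 210
top 276 170
```

View pics/near.png

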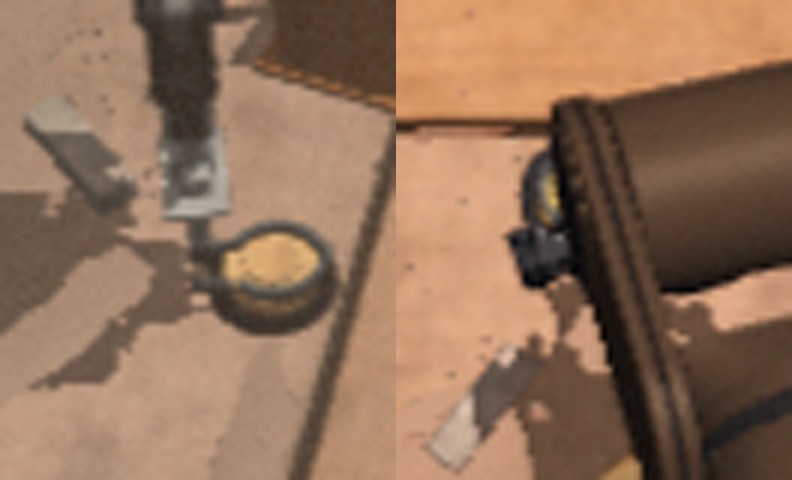

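Tips now hang at the near edge of the lugs (near tip ends ~ (200,262), lugs at rows ~248 and ~283 in the crop). I check the offset numerically.

```bash
python3 - <<'E'
from h import *
c=cam('scene'); g=c['frame'].astype(int)
e=np.array(get_state()['eef_pos']);print(e,get_state()['contact_force'])
a=np.radians(108.3); ty=np.array([np.cos(a),np.sin(a),0]);tx=np.array([-np.sin(a),np.cos(a),0])
for y in(-.0065,0,.0065):
    for x in (-.005,.005):
        p=e+tx*x+ty*y; p[2]=.022; print(y,x,p.round(4),proj(c,p).round(1))
print('grey rows 244..263, cols 206..222')
for v in range(244,264): print(v,' '.join('%3d'%g[v,u].mean() for u in range(205,225)),'|',' '.join('%3d'%(cloud(c)[v,u,2]*1000) for u in range(205,225)) )
E
```

```text
[0.47079172 0.2009943  0.1404641 ] [-0.03818464 -0.55844462 -0.31093615]
-0.0065 -0.005 [0.4776 0.1964 0.022 ] [214.2 254.8]
-0.0065 0.005 [0.4681 0.1933 0.022 ] [210.4 255.1]
0 -0.005 [0.4755 0.2026 0.022 ] [214.1 252.9]
0 0.005 [0.466  0.1994 0.022 ] [210.3 253.2]
0.0065 -0.005 [0.4735 0.2087 0.022 ] [213.9 251. ]
0.0065 0.005 [0.464  0.2056 0.022 ] [210.2 251.3]
grey rows 244..263, cols 206..222
244 125 129 164 170 166 165 164 165 169 170 175 172 155 149 149 152 151 148 152 153 |  -2  79  81  82  80  82  79  82  84  82  83  82  -3   0   1   0   0  -2  -1  -2
245 143 172 175 170 144 125 112  98  99 111 115 134 150 152 156 151 152 149 151 148 |   0  77  80  79  84  80  80  79  80  80  79  77   0  -4  -1  -1  -2  -3   0   0
246 136 119 122 119  94  75  76  85 122 148 151 152 150 155 154 152 148 138 140 137 |   0  78  75  79   0  55  57  56   0  -1  -2  -1  -2   0  -4  -1  -2  -3   0  -2
247 148 148 149 144 114  70  74  84 120 152 152 153 152 152 145 121 103 102  94  91 |  -1   0   0  -1   1  51  53  54  37  -2   0   0   0  -1   0  21  16  21  18  18
248 152 158 157 152 122  72  74  8
[... 1921 characters left out ...]
   3   6  13  13  11  17  16  15  15
260  90  88  89  91 112 152 150 141  67  49  49  53  68  72  80  86  98  98  78  76 |   0  -2  -1  -3  -2   0   0  -1   4   3   3   2   1   7  11   9  11  11  11  14
261  91  91  91  92  91 101 103 103  87  54  53  52  54  63  70  81  81  83  85  86 |  -2  -2  -1   0   0  -5   0   0   1   0   4   4   4   5   2   7   6   8   6   9
262  91  87  90  96 114 142 145 150 138  82  49  51  58  54  59  57  62  69  69  63 |   0  -4   0  -3  -2  -1  -3   0  -2  -1   3   3   4   3   3   3   4   3   3   6
263  96  96 114 146 152 153 148 153 150 135  86  64  54  51  56  54  56  60  56  55 |  -2   0  -3  -3  -1  -1  -1   2 808   0  -1   0   2   3   2   5   2   3   3   3
```

```bash
python3 - <<'E'
from h import *
S=np.mean([cloud(cam('scene')) for _ in range(6)],0)
c=cam('scene')
for v in range(247,254): print(v,S[v,210:213].mean(0).round(4))
print('lug lo',S[256:258,210:214].mean((0,1)).round(4)); print('lug up',S[251:253,209].round(4),S[250,214:218].round(4),S[249:251,217].round(4))
# edges cast
for col in (211,213,216): print(col,'lo',ray(c,col,255.5,.02).round(4))
for col,r in ((209.5,251.3),(214,250.6),(217,249.9)): print(col,'up',ray(c,col,r,.02).round(4))
print('tip near edge',ray(c,211.5,253.5,.0235).round(4), get_state()['eef_pos'])
E
```

```text
247 [0.4818 0.1651 0.0916]
248 [0.4698 0.1982 0.0458]
249 [0.4691 0.1993 0.0403]
250 [0.4704 0.1952 0.0414]
251 [0.4697 0.1965 0.0356]
252 [0.4692 0.1971 0.0306]
253 [0.4684 0.1984 0.0246]
lug lo [0.4713 0.1921 0.0184]
lug up [[0.4597 0.2084 0.0188]
 [0.4605 0.2053 0.0185]] [[0.472  0.2142 0.0193]
 [0.4744 0.2154 0.0184]
 [0.473  0.2278 0.0033]
 [0.4797 0.2166 0.0183]] [[0.4789 0.2194 0.019 ]
 [0.4797 0.2166 0.0183]]
211 lo [0.4695 0.1939 0.02  ]
213 lo [0.4747 0.195  0.02  ]
216 lo [0.4825 0.1966 0.02  ]
209.5 up [0.4616 0.2067 0.02  ]
214 up [0.4728 0.2116 0.02  ]
217 up [0.48   0.2156 0.02  ]
tip near edge [0.4699 0.198  0.0235] [0.47071618 0.20098809 0.14059151]
```

Gap mid at y≈0.202, tips centre ≈0.203: shift −1 mm, heading 18.8° vs 18.3° fine. Inserting.

```bash
python3 -m crank '[[[0,-1,0],0,80],[[0,-1,2],0,80],[[0,-1,4],0,80],[[0,-1,6],0,80],[[0,-1,6],0,80]]';  python3 -m crank '[[[0,0,2],0,80],[[0,0,4],0,80],[[0,0,4],0,80],[[0,0,4],0,80]]'; cat > tz.py <<'E'
from h import *
cs=[cam('scene') for _ in range(4)]; g=np.mean([c['frame'] for c in cs],0); S=np.median([cloud(c) for c in cs],0)
for v in range(246,264): print(v,' '.join('%3d'%g[v,u].mean() for u in range(205,225)),'|',' '.join('%3d'%(S[v,u,2]*1000) for u in range(205,225)) )
E
python3 tz.py
```

```text
time: 7.25
eef_pos: [0.4706, 0.1999, 0.1338]
tcp_rot: [-0.159, 0.987, -0.0, -0.001]
contact_force: [-0.2, -0.1, -1.5]
opening: 0.689
finger_force: 2.6
time: 7.65
eef_pos: [0.4708, 0.2, 0.1302]
tcp_rot: [-0.159, 0.987, 0.0, -0.0]
contact_force: [-0.0, -0.3, -1.1]
opening: 0.688
finger_force: 2.6
246 143 110 107 124 163 163 163 168 170 169 167 160 135 151 155 154 150 139 134 129 |   0  71  71  71  72  72  73  71  72  72  71  72  -1  -2   0  -1  -1  -2  -1   0
247 145 138 160 164 167 165 166 170 173 174 162 150 143 153 147 127 103  98  89  90 |  -1  72  71  71  71  71  70  72  70  73  72  70  -1  -2   0  18  19  19  18  17
248 145 120 120 140 125 108  97  92 100 118 118 128 142 124  96  83  75  72  76  76 |   0  71  72  70  71  71  71  70  69  69  69  -1  -1  19  18  19  18  13  14  15
249 146 128 113 124 119  75  76  77  97 135 134 132 112  93  81  88 115 139 163 165 |  -1  67  -2  -2  -2  32  46  46  29   0   0  -1  18  19  18  15  12  13  12  12
250 104  94  93  94  89  73  74  74  75 100  94  83  73  83 127 161 165 167 169 163 |   0   0   0  -1   0  27  42  42  26  19  17   4  19  1
[... 1483 characters left out ...]
   4   8  12  13  14  13  15  16  16
260  90  90  89  90  90  90  89  83  64  49  47  55  65  78  76  83  97  96  84  98 |  -1  -1  -2  -1  -1  -2  -1  -1   0   3   3   5   4   8  10  12  11  12  13  13
261  90  90  89  89  87  88  94  97  88  53  52  53  57  62  72  79  84  83  85  88 |  -3   0  -1  -1  -1  -2  -1   0   0   2   4   3   4   3   5   6   8   7   9   9
262  90  88  90  87  89 107 146 150 136  78  51  51  53  55  56  58  61  68  68  65 |   0  -1  -2   0   0  -1  -1  -1   0   0   3   3   3   5   3   2   4   2   4   3
263  91  94  96  96  98 114 149 154 153 136  86  63  54  52  54  54  55  55  56  57 |  -2  -1   0  -1  -1  -1  -1  -1   0   0   0   2   4   3   4   3   3   3   4   3
```

Tips are in the gap (near tip vanishes behind the lower lug, ring undisturbed). Squeezing gradually.

```bash
python3 -m crank '[[[0,0,0],0,90],[[0,0,0],0,100],[[0,0,-1],0,110],[[0,0,-1],0,110],[[0,0,-1],0,110]]' 40; python3 -m crank '[[[0,0,0],0,120],[[0,0,0],0,130],[[0,0,-1],0,140],[[0,0,-1],0,140],[[0,0,-1],0,140]]';  python3 -m crank '[[[0,0,0],0,150],[[0,0,0],0,160],[[0,0,0],0,170],[[0,0,0],0,180],[[0,0,0],0,180],[[0,0,0],0,180]]'; python3 tz.py
```

```text
time: 8.35
eef_pos: [0.4709, 0.2001, 0.1314]
tcp_rot: [-0.159, 0.987, 0.0, 0.0]
contact_force: [0.9, 0.1, -0.9]
opening: 0.57
finger_force: 6.8
time: 8.85
eef_pos: [0.4709, 0.1999, 0.1323]
tcp_rot: [-0.159, 0.987, -0.0, -0.0]
contact_force: [-0.2, -0.2, -1.3]
opening: 0.452
finger_force: 9.2
time: 9.45
eef_pos: [0.4708, 0.2, 0.1322]
tcp_rot: [-0.159, 0.987, 0.0, -0.0]
contact_force: [-0.4, -0.2, 0.1]
opening: 0.344
finger_force: 39.2
246 121  98  95  91  86  84  89  99 134 165 166 164 144 122 108  98  86  81  79  87 |  -2  66  66  66  69  69  67  69  65  65  65  66  -1  -1  18  18  19  18  20  18
247 117 104 124 157 142 146 159 162 165 168 170 168 117  91  78  68  79  79  80  77 |  -1  65  66  66  66  65  65  64  65  65  65  65  18  17  18  15  15  15  15  17
248 140 124 165 169 166 165 168 169 168 166 167 155  86  82 109 130 165 166 168 154 |  -2  67  66  65  66  65  66  66  64  65  65  64  17  15  13  13  12  14  14  12
249 142 130 168 169 167 167 172 173 159 142 126 105  93 128 163 167 168 166 170 169 |  -1  65  65  66  65  65  66  66  65  64  64  63  13  12  13  13  13  14  13  1
[... 1625 characters left out ...]
  13  15  17  18  20  18  18  19  18
260  90  91  90  87  72  61  62  68  73  66  62  58  59  60  63  63  63  65  65  68 |  -2  -1  -1  -1  15  14  16  16  15  14  14  14   3  13  14  16  18  16  15  15
261  93  90  89  86  75  57  65  82  91  59  52  49  52  58  64  68  71  74  74  78 |  -2  -1  -2  -1  12  13  12  12  10   1   3   4   2   2   4   7   7   7   8   8
262  91  88  90  86  81  81  85  88  88  63  53  51  51  49  53  53  60  64  64  64 |  -2  -2   0  -1   0   0   0   0  -1  -2   2   4   3   4   3   2   3   3   2   5
263  90  89  95  88  90  94  93  95  94  90  81  63  52  52  52  53  55  56  54  57 |   0  -1  -1  -2   0  -1   0   0  -1  -1   0   1   2   3   1   3   3   3   4   3
```

Pliers at the stop, ring spread. Lifting slowly.

```bash
python3 -m crank '[[[0,0,-2],0,180],[[0,0,-5],0,180],[[0,0,-10],0,180],[[0,0,-18],0,180],[[0,0,-28],0,180],[[0,0,-40],0,180],[[0,0,-55],0,180],[[0,0,-70],0,180],[[0,0,-70],0,180],[[0,0,-70],0,180]]'; cat > rc.py <<'E'
from h import *
import sys
st=get_state(); e=np.array(st['eef_pos']); M=R.from_quat(st['tcp_rot']).as_matrix(); tx=M[:,0]; ty=M[:,1]
cs=[cam('scene') for _ in range(4)]; S=np.median([cloud(c) for c in cs],0).reshape(-1,3)
d=S-e; L=np.c_[d@tx,d@ty,d[:,2]]   # tool-aligned, z up
w=(abs(L[:,0])<.075)&(abs(L[:,1])<.04)&(L[:,2]<-.05)&(L[:,2]>-.13)
q=L[w]; print(e.round(4), np.degrees(np.arctan2(ty[1],ty[0])).round(2), st['opening'],st['finger_force'],len(q))
f=q[(abs(q[:,2]+.065)<.008)]; print('flange z',np.median(f[:,2]))
k=q[(q[:,0]<-.008)]   # ring lies toward -toolx
if len(k)<20: k=q
print(np.histogram(k[:,2],bins=np.arange(-.13,-.05,.005)))
z0=float(sys.argv[1]) if len(sys.argv)>1 else np.median(k[:,2])
r=k[abs(k[:,2]-z0)<.006]; print('ring',len(r),r.mean(0).round(4),r.min(0).round(4),r.max(0).round(4))
A=np.c_[r[:,:2],np.ones(len(r))]; co=np.linalg.lstsq(A,r[:,2],rcond=None)[0]; print('plane',co.round(3))
np.save('ringpts',r)
a=2*r[:,:2]; s=np.linalg.lstsq(np.c_[a,np.ones(len(r))],(r[:,:2]**2).sum(1),rcond=None)[0]; print('circ',s[:2].round(4),np.sqrt(s[2]+s[0]**2+s[1]**2).round(4))
E
python3 rc.py
```

```text
time: 10.65
eef_pos: [0.4712, 0.2, 0.2031]
tcp_rot: [-0.159, 0.987, 0.0, 0.001]
contact_force: [0.6, 0.2, -2.2]
opening: 0.348
finger_force: 39.2
[0.4712 0.2    0.2031] 108.33 0.3476959794422986 39.16769426854444 296
flange z -0.0668318785688049
(array([ 0,  5, 38, 45,  0,  0,  0,  0,  0,  0,  0,  1, 19,  0,  0]), array([-0.13 , -0.125, -0.12 , -0.115, -0.11 , -0.105, -0.1  , -0.095,
       -0.09 , -0.085, -0.08 , -0.075, -0.07 , -0.065, -0.06 , -0.055]))
ring 85 [-0.0328  0.0023 -0.1151] [-0.052  -0.0215 -0.1202] [-0.0096  0.0278 -0.1109]
plane [-0.128 -0.001 -0.119]
circ [-0.0263  0.0023] 0.0227
```

```bash
cat > tilt.py <<'E'
from h import *
st=get_state(); e=np.array(st['eef_pos']); M=R.from_quat(st['tcp_rot']).as_matrix()
cs=[cam('scene') for _ in range(12)]; S=np.mean([cloud(c) for c in cs],0).reshape(-1,3)
sd=np.std([cloud(c)[...,2] for c in cs],0).ravel()
d=S-e; L=np.c_[d@M[:,0],d@M[:,1],d[:,2]]
w=(abs(L[:,0])<.075)&(abs(L[:,1])<.04)&(L[:,2]<-.1)&(L[:,2]>-.13)&(sd<.004); q=L[w]*1000
for x in range(-54,16,6):
    b=q[(q[:,0]>=x)&(q[:,0]<x+6)]
    for nm,s in(('far',b[b[:,1]>5]),('mid',b[abs(b[:,1])<=5]),('near',b[b[:,1]<-5])):
        if len(s): print(x,nm,len(s),'y %.1f..%.1f'%(s[:,1].min(),s[:,1].max()),'z',np.sort(s[:,2]).round(1)[[0,len(s)//2,-1]])
E
python3 tilt.py
```

```text
-54 far 3 y 6.0..12.7 z [-111.1 -110.9 -110.9]
-54 mid 5 y -1.5..4.4 z [-112.  -109.9 -109.6]
-54 near 3 y -7.6..-5.5 z [-115.2 -111.5 -109.9]
-48 far 5 y 12.4..17.1 z [-114.4 -111.3 -110.2]
-48 mid 1 y -1.1..-1.1 z [-110.8 -110.8 -110.8]
-48 near 7 y -14.8..-5.3 z [-114.  -110.9 -109.9]
-42 far 6 y 18.5..22.3 z [-116.  -111.9 -111.1]
-42 near 7 y -19.1..-13.4 z [-116.1 -112.2 -111.4]
-36 far 6 y 22.8..26.8 z [-117.1 -112.7 -111.5]
-36 near 6 y -21.0..-18.4 z [-116.9 -112.9 -111.9]
-30 far 4 y 23.5..24.3 z [-117.  -113.1 -112.7]
-30 near 4 y -21.5..-20.3 z [-115.9 -113.1 -112.5]
-24 far 6 y 22.0..25.7 z [-118.6 -114.1 -113.6]
-24 near 5 y -19.7..-18.6 z [-117.1 -114.1 -113.4]
-18 far 5 y 18.0..22.4 z [-118.7 -116.3 -113.5]
-18 near 5 y -18.3..-14.5 z [-117.9 -114.4 -114.2]
-12 far 1 y 18.7..18.7 z [-116.4 -116.4 -116.4]
-12 near 2 y -17.1..-17.0 z [-118.3 -114.7 -114.7]
-6 far 4 y 16.2..18.8 z [-120.  -116.2 -113.1]
-6 near 13 y -17.8..-13.5 z [-120.4 -115.4 -102.6]
0 far 2 y 15.7..15.9 z [-119.2 -115.6 -115.6]
0 near 14 y -18.4..-13.2 z [-120.2 -111.9 -102.3]
6 far 1 y 18.6..18.6 z [-118.2 -118.2 -118.2]
6 near 2 y -18.3..-16.6 z [-118.9 -117.  -117. ]
```

```bash
cat > fl.py <<'E'
from h import *
st=get_state(); e=np.array(st['eef_pos']); M=R.from_quat(st['tcp_rot']).as_matrix(); print(M.round(4)[:,2])
cs=[cam('scene') for _ in range(8)]; S=np.mean([cloud(c) for c in cs],0).reshape(-1,3); sd=np.std([cloud(c)[...,2] for c in cs],0).ravel()
d=S-e; L=np.c_[d@M[:,0],d@M[:,1],d[:,2]]*1000
def tilt(w,nm):
    q=L[w&(sd<.004)]
    for _ in range(4):
        co=np.linalg.lstsq(np.c_[q[:,:2],np.ones(len(q))],q[:,2],rcond=None)[0]; r=q[:,2]-np.c_[q[:,:2],np.ones(len(q))]@co; q=q[abs(r)<max(1.5*r.std(),.5)]
    print(nm,len(q),co.round(3),q.min(0).round(1),q.max(0).round(1))
    return q
tilt((abs(L[:,0])<22)&(abs(L[:,1])<30)&(abs(L[:,2]+67)<5),'flange')
# upper envelope of ring
w=(L[:,0]<-8)&(L[:,0]>-56)&(abs(L[:,1])<30)&(L[:,2]>-118)&(L[:,2]<-107); tilt(w,'ring')
# tips
q=L[(L[:,0]>-8)&(L[:,0]<12)&(abs(L[:,1])<20)&(L[:,2]<-72)&(L[:,2]>-128)&(sd<.004)]
for z in range(-128,-72,6):
    b=q[(q[:,2]>=z)&(q[:,2]<z+6)]
    if len(b): print(z,len(b),b.mean(0).round(1),b[:,:2].min(0).round(1),b[:,:2].max(0).round(1))
E
python3 fl.py
```

```text
[ 1.e-04  0.e+00 -1.e+00]
flange 68 [-0.000e+00  2.500e-02 -6.601e+01] [-12.6 -23.2 -66.9] [ 15.8  24.5 -65.1]
ring 48 [-1.22000e-01 -1.00000e-03 -1.16953e+02] [ -52.6  -21.4 -115.4] [ -12.7   27.7 -110.3]
-128 2 [   1.6  -17.  -122.2] [  0.4 -17. ] [  2.9 -17. ]
-122 20 [   1.3   -4.7 -118.2] [ -7.4 -18.1] [ 9.1 19.7]
-116 12 [  -0.    -9.4 -113.1] [ -7.5 -16.7] [ 6.1 15.9]
-110 4 [-1.000e-01 -1.330e+01 -1.066e+02] [ -3.3 -14.8] [  4.3 -10.4]
-104 6 [   1.5  -13.1 -101.9] [ -1.  -13.9] [  4.1 -12.4]
-98 7 [  0.7 -11.8 -95.1] [ -1.6 -12.8] [  3.7 -10.3]
-92 4 [  1.9 -11.  -89.3] [  0.6 -11.6] [  3.3 -10.5]
-86 2 [  1.7  -9.4 -85.6] [ 0.4 -9.5] [ 2.9 -9.2]
```

The pliers hang level, but the ring is tilted 0.12 rad on them: the closing pads pushed the tips down about 7 mm during the squeeze. That is too near the 0.14 limit, so I'll set it back on the stand, ease off, and re-squeeze while raising to compensate.

```bash
python3 -m crank '[[[0,0,10],0,180],[[0,0,25],0,180],[[0,0,40],0,180],[[0,0,52],0,180],[[0,0,60],0,180],[[0,0,66],0,180],[[0,0,70],0,180],[[0,0,70],0,180]]'; python3 -m crank '[[[0,0,0],0,150],[[0,0,0],0,140],[[0,0,1],0,130],[[0,0,2],0,120],[[0,0,3],0,112],[[0,0,4],0,104],[[0,0,4],0,98],[[0,0,4],0,98],[[0,0,4],0,98]]'; python3 fl.py
```

```text
time: 12.65
eef_pos: [0.4707, 0.2, 0.132]
tcp_rot: [-0.159, 0.987, 0.0, -0.0]
contact_force: [-1.1, -0.7, -0.8]
opening: 0.344
finger_force: 39.2
time: 13.55
eef_pos: [0.4709, 0.1999, 0.1283]
tcp_rot: [-0.159, 0.987, -0.0, 0.0]
contact_force: [-0.4, -0.4, -1.4]
opening: 0.616
finger_force: 6.1
[ 0.e+00 -1.e-04 -1.e+00]
flange 4 [  0.132  -1.208 -92.397] [  4.  -23.5 -63.5] [ 14.1 -23.2 -62.5]
ring 103 [ 1.20000e-02 -4.30000e-02 -1.12525e+02] [ -50.5  -18.3 -115.4] [  -9.4   22.2 -110.1]
-128 20 [  -4.9    3.5 -124.8] [ -7.7 -15.2] [-1.  19.2]
-122 5 [   6.2   -0.7 -116.6] [ -7.3 -10.5] [11.9  9. ]
-116 26 [   1.8   -4.1 -113. ] [ -8.  -12.1] [11.7 15. ]
-110 7 [   4.9   -1.2 -106.8] [-0.1 -8.7] [8.5 8.3]
-104 6 [   3.4   -8.1 -101.3] [ 0.3 -8.7] [ 8.3 -5.9]
-98 3 [  4.4  -8.5 -95.2] [ 2.6 -8.7] [ 5.4 -8.2]
-92 4 [  3.6  -7.5 -89. ] [ 2.2 -7.7] [ 5.  -7.2]
-86 1 [  2.   -6.6 -84.2] [ 2.  -6.6] [ 2.  -6.6]
```

```bash
sed -i 's/abs(L\[:,2\]+67)<5/abs(L[:,2]+62)<8/' fl.py; python3 fl.py | head -3
```

```text
[ 0.e+00 -1.e-04 -1.e+00]
flange 63 [ 3.9000e-02  1.1000e-02 -6.0644e+01] [-10.3 -23.2 -61.7] [ 17.7  23.4 -59.4]
ring 110 [ 2.10000e-02 -2.30000e-02 -1.12216e+02] [ -50.5  -18.6 -115.3] [  -9.5   22.2 -110. ]
```

```bash
python3 -m crank '[[[0,0,-0.4],0,106],[[0,0,-1.1],0,114],[[0,0,-1.8],0,122],[[0,0,-2.5],0,130],[[0,0,-3.2],0,138],[[0,0,-3.9],0,146],[[0,0,-4.6],0,154],[[0,0,-5.2],0,162],[[0,0,-5.6],0,172],[[0,0,-5.6],0,180]]' 40; python3 -m crank '[[[0,0,0],0,180],[[0,0,0],0,180]]'; python3 fl.py
```

```text
time: 15.35
eef_pos: [0.4709, 0.2, 0.134]
tcp_rot: [-0.159, 0.987, 0.0, 0.0]
contact_force: [0.3, -1.1, -1.8]
opening: 0.342
finger_force: 40.4
time: 15.55
eef_pos: [0.4709, 0.2, 0.1339]
tcp_rot: [-0.159, 0.987, -0.0, -0.0]
contact_force: [0.8, -0.8, -1.3]
opening: 0.341
finger_force: 40.4
[-1.e-04 -0.e+00 -1.e+00]
flange 69 [ 1.1000e-02  1.0000e-02 -6.6634e+01] [-10.7 -24.7 -67.3] [ 16.5  22.6 -65.8]
ring 94 [-1.8600e-01  1.0000e-03 -1.1937e+02] [ -50.4  -24.5 -117.9] [  -9.2   24.9 -108.7]
-128 1 [   0.2   13.8 -123.1] [ 0.2 13.8] [ 0.2 13.8]
-122 10 [   2.8   -9.  -118. ] [ -6.4 -19.5] [11.9 13.6]
-116 4 [   1.1  -17.7 -114.5] [ -6.6 -20. ] [  6.3 -16.6]
-110 6 [   4.7  -16.7 -107.8] [  0.9 -17.5] [  8.5 -15.6]
-104 4 [   4.2  -15.4 -101.2] [  2.8 -16.1] [  5.6 -14.8]
-98 3 [  3.4 -13.6 -96.1] [  2.4 -14. ] [  5.2 -13. ]
-92 3 [  3.8 -12.5 -89.2] [  2.2 -12.7] [  4.8 -12.2]
```

```bash
python3 -m crank '[[[0,0,-2],0,180],[[0,0,-5],0,180],[[0,0,-10],0,180],[[0,0,-18],0,180],[[0,0,-28],0,180],[[0,0,-40],0,180],[[0,0,-55],0,180],[[0,0,-70],0,180],[[0,0,-70],0,180],[[0,0,-70],0,180]]'; python3 fl.py; python3 tilt.py
```

```text
time: 16.95
eef_pos: [0.4712, 0.2, 0.2047]
tcp_rot: [-0.159, 0.987, 0.0, 0.001]
contact_force: [0.3, -0.5, -2.0]
opening: 0.337
finger_force: 40.3
[ 1.4e-03  3.0e-04 -1.0e+00]
flange 79 [ 2.5000e-02  3.0000e-03 -6.8045e+01] [ -9.8 -24.4 -69. ] [ 16.7  22.9 -67.1]
ring 43 [-1.58000e-01  1.20000e-02 -1.18132e+02] [ -48.9  -23.7 -116.9] [  -8.7   23.6 -110.6]
-122 18 [   2.    -6.4 -118.7] [ -4.6 -19.6] [12.  18.1]
-116 6 [   5.4  -11.7 -114. ] [  0.1 -17.1] [ 9.3 12.8]
-110 8 [   3.8  -15.9 -107.8] [ -0.1 -16.6] [  7.4 -14.8]
-104 3 [   3.5  -14.7 -101.5] [  1.8 -15.3] [  4.5 -14. ]
-98 3 [  4.7 -13.6 -95.2] [  3.8 -14.2] [  6.3 -12.9]
-92 4 [  4.8 -12.3 -89.8] [  3.4 -13.1] [  6.1 -11.8]
-54 mid 3 y -3.0..1.2 z [-111.1 -108.4 -108.1]
-48 far 6 y 5.8..12.8 z [-112.5 -109.  -108.6]
-48 mid 6 y -4.6..2.5 z [-109.7 -109.  -108.4]
-48 near 7 y -15.1..-7.5 z [-112.8 -109.8 -109. ]
-42 far 5 y 13.2..18.3 z [-112.6 -110.3 -109.6]
-42 near 6 y -20.2..-13.2 z [-113.  -110.6 -110. ]
-36 far 7 y 18.1..23.1 z [-115.4 -111.4 -110.1]
-36 near 8 y -23.6..-18.2 z [-116.  -111.8 -110.9]
-30 far 5 y 21.0..24.5 z [-115.8 -112.1 -111.9]
-30 near 2 y -23.9..-22.6 z [-115.1 -112.4 -112.4]
-24 far 3 y 20.9..22.9 z [-115.1 -113.1 -112.3]
-24 near 5 y -24.6..-20.9 z [-118.3 -113.7 -112.8]
-18 far 8 y 16.0..23.6 z [-117.  -114.5 -113.6]
-18 near 6 y -24.4..-19.5 z [-116.1 -114.2 -113.3]
-12 far 1 y 14.3..14.3 z [-113.9 -113.9 -113.9]
-12 near 2 y -19.5..-18.8 z [-117.9 -114.9 -114.9]
-6 far 4 y 15.9..16.6 z [-119.  -115.7 -115.5]
-6 near 12 y -20.5..-15.1 z [-120.3 -116.2 -106.6]
0 near 14 y -21.2..-15.7 z [-119.2 -111.3 -101.5]
6 far 4 y 12.8..17.4 z [-120.7 -117.7 -114.6]
6 near 9 y -20.3..-14.7 z [-122.4 -118.1 -106.1]
```

Still tilted (0.16, back up). Any downward tip motion levers the lugs over the stand's edge, and rising only recovers it while the back still rests on the stand. So I'll redo it with the tips deeper and a rise that leads and exceeds the swing.

```bash
python3 -m crank '[[[0,0,10],0,180],[[0,0,25],0,180],[[0,0,40],0,180],[[0,0,52],0,180],[[0,0,60],0,180],[[0,0,66],0,180],[[0,0,70],0,180],[[0,0,70],0,180]]'; python3 -m crank '[[[0,0,0],0,150],[[0,0,1],0,140],[[0,0,2],0,130],[[0,0,3],0,120],[[0,0,4],0,112],[[0,0,5],0,104],[[0,0,6],0,97],[[0,0,7],0,90],[[0,0,7],0,90],[[0,0,7],0,90]]'; python3 fl.py
```

```text
time: 18.75
eef_pos: [0.4708, 0.2, 0.1335]
tcp_rot: [-0.159, 0.987, -0.0, -0.0]
contact_force: [0.9, -0.7, -1.4]
opening: 0.337
finger_force: 40.3
time: 19.75
eef_pos: [0.4709, 0.1999, 0.1269]
tcp_rot: [-0.159, 0.987, -0.0, -0.0]
contact_force: [0.1, 0.1, -1.6]
opening: 0.648
finger_force: 3.9
[-0.e+00 -1.e-04 -1.e+00]
flange 57 [ 1.500e-02  7.000e-03 -5.964e+01] [ -9.9 -24.8 -60.3] [ 16.4  23.1 -58.8]
ring 104 [-4.00000e-03  1.10000e-02 -1.11777e+02] [ -50.5  -19.9 -113.8] [  -9.3   21.5 -109.5]
-128 29 [  -2.    -2.1 -125. ] [ -7.7 -19.8] [10.4 19.6]
-122 4 [   5.2   -2.6 -119.5] [ -7.  -11.3] [11.5  7.1]
-116 20 [   3.6   -4.7 -112.6] [ -7.3 -12.7] [11.8  9.3]
-110 11 [   2.7   -2.1 -108.1] [ -4.2 -12.1] [ 8.8 11.6]
-104 9 [   4.8   -5.6 -101.9] [-0.1 -9.7] [8.5 6.5]
-98 4 [  4.   -8.5 -94.6] [ 2.6 -9. ] [ 5.4 -8. ]
-92 2 [  3.7  -8.3 -88.6] [ 2.4 -8.6] [ 4.9 -8. ]
-86 2 [  3.4  -8.  -84.9] [ 2.1 -8.2] [ 4.7 -7.8]
```

```bash
python3 -m crank '[[[-1.5,0,0],0,90],[[-1.5,0,-0.7],0,96],[[-1.5,0,-2],0,104],[[-1.5,0,-3.3],0,112],[[-1.5,0,-4.6],0,120],[[-1.5,0,-5.8],0,128],[[-1.5,0,-7],0,136],[[-1.5,0,-8.2],0,144],[[-1.5,0,-9.4],0,152],[[-1.5,0,-10.4],0,160]]' 40; python3 -m crank '[[[0,0,-0.6],0,168],[[0,0,-1],0,180],[[0,0,-1],0,180]]'; python3 fl.py|head -3; python3 -m crank '[[[0,0,-2],0,180],[[0,0,-5],0,180],[[0,0,-10],0,180],[[0,0,-18],0,180],[[0,0,-28],0,180],[[0,0,-40],0,180],[[0,0,-55],0,180],[[0,0,-66],0,180],[[0,0,-66],0,180],[[0,0,-66],0,180]]'; python3 fl.py;python3 tilt.py
```

```text
time: 21.15
eef_pos: [0.4723, 0.2005, 0.1374]
tcp_rot: [-0.159, 0.987, 0.0, 0.0]
contact_force: [0.1, 0.4, -1.6]
opening: 0.38
finger_force: 10.9
time: 21.45
eef_pos: [0.4724, 0.2005, 0.1384]
tcp_rot: [-0.159, 0.987, -0.0, 0.0]
contact_force: [-0.3, -0.6, -1.6]
opening: 0.337
finger_force: 41.2
[ 1.e-04 -0.e+00 -1.e+00]
flange 74 [ 1.80e-02  0.00e+00 -6.69e+01] [-10.8 -25.2 -67.7] [ 17.   22.8 -66. ]
ring 44 [-1.72000e-01  3.30000e-02 -1.16222e+02] [ -49.   -24.7 -114.8] [ -10.6   23.  -107.6]
time: 22.85
eef_pos: [0.4724, 0.2005, 0.2047]
tcp_rot: [-0.159, 0.987, -0.0, 0.0]
contact_force: [0.3, 0.0, -1.4]
opening: 0.339
finger_force: 41.1
[ 7.e-04  1.e-04 -1.e+00]
flange 73 [ 2.0000e-02  5.0000e-03 -6.7841e+01] [ -9.8 -24.5 -68.8] [ 17.3  22.2 -66.7]
ring 43 [-1.90000e-01  2.70000e-02 -1.17647e+02] [ -48.2  -24.  -116.5] [  -8.4   24.4 -108.2]
-128 2 [   9.7   14.7 -123.2] [ 8.4 13.4] [10.9 16. ]
-122 21 [   2.2   -5.3 -118.6] [ -7.5 -19.8] [11.9 16.9]
-116 4 [   2.9   -9.3 -113.1] [  0.1 -17.3] [ 6.3 13. ]
-110 6 [   4.8  -16.4 -107.8] [  1.1 -17.4] [  8.4 -14. ]
-104 3 [   4.   -15
[... 566 characters left out ...]
.  -111.1 -110.4]
-30 near 6 y -24.2..-20.8 z [-116.4 -111.8 -111.5]
-24 far 6 y 20.3..21.5 z [-115.7 -112.1 -111.7]
-24 near 5 y -24.0..-21.9 z [-114.7 -113.1 -112. ]
-18 far 5 y 18.4..21.7 z [-117.2 -113.3 -112. ]
-18 near 4 y -23.2..-20.9 z [-116.4 -113.7 -113.6]
-12 far 2 y 15.9..17.3 z [-117.7 -116.4 -116.4]
-12 near 7 y -20.7..-16.8 z [-120.2 -115.3 -114.2]
-6 far 5 y 12.7..15.9 z [-119.2 -115.5 -112.1]
-6 near 6 y -20.8..-17.5 z [-120.5 -116.3 -115.6]
0 far 2 y 13.5..13.9 z [-124.5 -120.2 -120.2]
0 near 17 y -20.2..-15.9 z [-120.3 -112.3 -101.5]
6 far 5 y 13.1..16.4 z [-122.2 -117.6 -111.3]
6 near 9 y -21.1..-15.7 z [-122.9 -118.5 -105.4]
12 far 1 y 15.7..15.7 z [-117.4 -117.4 -117.4]
```

Rising makes it worse, but the lug ends now sit about level with, or lower than, the tip ends. Pressing them gently on the bare bench (around x 0.47, y 0.11) should level the ring.

```bash
python3 -m crank '[[[6,-17,0],0,180],[[14,-43,5],0,180],[[22,-68,20],0,180],[[28,-85,40],0,180],[[28,-85,55],0,180],[[28,-85,66],0,180],[[28,-85,72],0,180],[[28,-85,75],0,180],[[28,-85,75],0,180]]'; python3 -m crank '[[[0,0,1],0,180],[[0,0,2],0,180],[[0,0,3],0,180],[[0,0,3],0,180]]';python3 -m crank '[[[0,0,1],0,180],[[0,0,2],0,180],[[0,0,2],0,180]]'; python3 fl.py|head -3
```

```text
time: 24.75
eef_pos: [0.4726, 0.1113, 0.1294]
tcp_rot: [-0.16, 0.987, -0.0, 0.0]
contact_force: [-0.3, -0.2, -1.7]
opening: 0.34
finger_force: 41.1
time: 25.15
eef_pos: [0.4725, 0.111, 0.1264]
tcp_rot: [-0.159, 0.987, -0.0, 0.0]
contact_force: [-0.4, -1.1, -1.6]
opening: 0.344
finger_force: 41.1
time: 25.45
eef_pos: [0.4724, 0.1109, 0.1241]
tcp_rot: [-0.159, 0.987, 0.0, -0.0]
contact_force: [-0.2, 0.2, -1.9]
opening: 0.337
finger_force: 41.1
[-3.e-04 -0.e+00 -1.e+00]
flange 88 [ 1.3000e-02  7.0000e-03 -6.6503e+01] [-10.5 -25.  -67.4] [ 16.6  21.7 -65.8]
ring 50 [-1.82000e-01  2.20000e-02 -1.16358e+02] [ -47.7  -24.3 -115.3] [  -8.8   24.  -107. ]
```

```bash
for i in 1 2; do python3 -m crank '[[[0,0,0.6],0,180],[[0,0,1.2],0,180],[[0,0,1.2],0,180]]' | egrep 'eef|contact'; done; python3 fl.py|sed -n 2,3p
```

```text
eef_pos: [0.4726, 0.111, 0.1232]
contact_force: [-0.3, 0.1, -1.0]
eef_pos: [0.473, 0.111, 0.123]
contact_force: [-1.4, 0.5, 5.5]
flange 93 [ 1.6000e-02  7.0000e-03 -6.6658e+01] [-10.9 -24.5 -67.6] [ 17.3  23.3 -65.7]
ring 49 [-1.73000e-01  1.70000e-02 -1.16201e+02] [ -49.1  -24.6 -114.5] [  -9.3   23.6 -107.3]
```

Contact began at TCP ≈ 0.1230. Pressing a little more.

```bash
for i in 1; do python3 -m crank '[[[0,0,0.6],0,180],[[0,0,1.2],0,180],[[0,0,1.2],0,180]]' | egrep 'eef|contact'; done; python3 fl.py|sed -n 2,3p;  python3 -m crank '[[[0,0,0.6],0,180],[[0,0,1.2],0,180],[[0,0,1.2],0,180]]' | egrep 'eef|contact';python3 fl.py|sed -n 2,3p
```

```text
eef_pos: [0.4736, 0.1112, 0.1229]
contact_force: [-2.3, 0.2, 8.7]
flange 86 [ 2.0000e-02  4.0000e-03 -6.6658e+01] [-10.3 -24.2 -67.2] [ 17.8  22.8 -65.8]
ring 49 [-1.71000e-01  3.10000e-02 -1.15998e+02] [ -48.4  -22.7 -114.8] [  -9.8   23.2 -107.9]
eef_pos: [0.4742, 0.1114, 0.1228]
contact_force: [-3.0, -0.2, 12.4]
flange 83 [ 3.3000e-02  1.4000e-02 -6.6401e+01] [ -9.8 -24.3 -67.5] [ 16.5  22.5 -65.3]
ring 47 [-1.92000e-01  1.50000e-02 -1.16657e+02] [ -47.7  -24.5 -114.8] [ -10.1   24.5 -107.7]
```

The tips touch first, so pressing doesn't help. Lift, then try easing the squeeze slightly in the air (the spread stays above the limit) to unwind the twist.

```bash
python3 -m crank '[[[0,0,-3],0,180],[[0,0,-8],0,180],[[0,0,-15],0,180],[[0,0,-25],0,180],[[0,0,-25],0,180]]' | egrep 'time|eef|opening'; python3 fl.py|sed -n 2,3p; python3 -m crank '[[[0,0,0],0,166],[[0,0,0],0,164],[[0,0,0],0,164]]'| egrep 'opening|finger';python3 fl.py|sed -n 2,3p;  python3 -m crank '[[[0,0,0],0,162],[[0,0,0],0,161],[[0,0,0],0,161]]'| egrep 'opening|finger';python3 fl.py|sed -n 2,3p
```

```text
time: 28.75
eef_pos: [0.4736, 0.111, 0.1462]
opening: 0.341
flange 82 [ 1.3000e-02  8.0000e-03 -6.7872e+01] [ -8.2 -24.6 -69. ] [ 16.3  21.4 -66.9]
ring 45 [-1.79000e-01  2.60000e-02 -1.17661e+02] [ -46.8  -24.1 -116.2] [  -8.6   23.3 -108.9]
opening: 0.355
finger_force: 20.1
flange 85 [ 1.9000e-02  4.0000e-03 -6.6243e+01] [-10.5 -24.8 -67. ] [ 17.3  21.  -65.4]
ring 52 [-1.85000e-01  3.20000e-02 -1.16241e+02] [ -48.2  -24.6 -114.7] [  -8.7   23.5 -107.3]
opening: 0.371
finger_force: 11.1
flange 89 [ 2.4000e-02  3.0000e-03 -6.6082e+01] [ -9.4 -25.  -67. ] [ 17.3  23.  -65. ]
ring 51 [-1.84000e-01  2.60000e-02 -1.16281e+02] [ -48.4  -24.4 -114.3] [  -8.7   24.  -107.5]
```

Easing changes nothing. The lug ends reach about 4 mm beyond the tips, so I'll push them up on the straight far edge of the rack's top, with the tips just off the edge. Moving there.

```bash
sed -i 's/range(8)/range(2)/' fl.py; python3 -m crank '[[[0,0,-30],0,180],[[-5,10,-60],0,180],[[-25,38,-84],4,180],[[-50,72,-84],9,180],[[-76,110,-84],14,180],[[-102,148,-84],19,180],[[-128,185,-84],23,180],[[-146,210,-84],26,180],[[-156,224,-84],27.5,180],[[-156,224,-84],27.5,180]]'; cat > edge.py <<'E'
from h import *
st=get_state(); e=np.array(st['eef_pos']); M=R.from_quat(st['tcp_rot']).as_matrix(); a=np.degrees(np.arctan2(M[1,1],M[0,1]));
S=np.mean([cloud(cam('scene')) for _ in range(2)],0).reshape(-1,3); d=S-e; L=np.c_[d@M[:,0],d@M[:,1],S[:,2]-e[2]]*1000
print(e.round(4),a.round(1),'rack top rel',(.085-e[2])*1000)
q=L[(abs(S[:,2]-.085)<.0025)&(abs(L[:,1])<55)&(L[:,0]>-10)&(L[:,0]<90)]
for y in range(-50,50,10):
    b=q[(q[:,1]>=y)&(q[:,1]<y+10)]
    if len(b)>1: print('edge',y,len(b),np.sort(b[:,0])[:3].round(1))
for nm,x0,x1,z0,z1 in(('flange',-15,22,-75,-60),('lug/tip',-8,16,-126,-80)):
    b=L[(L[:,0]>x0)&(L[:,0]<x1)&(abs(L[:,1])<27)&(L[:,2]>z0)&(L[:,2]<z1)]; print(nm,len(b),b.min(0).round(1),b.max(0).round(1))
b=L[(L[:,0]>-8)&(L[:,0]<18)&(abs(L[:,1])<24)&(L[:,2]>-126)&(L[:,2]<-112)]; print(b[np.argsort(-b[:,0])][:8].round(1).tolist())
E
python3 edge.py; python3 fl.py | sed -n 2,3p
```

```text
time: 31.55
eef_pos: [0.5501, 0.3747, 0.2278]
tcp_rot: [0.079, 0.997, 0.0, -0.0]
contact_force: [-0.0, -0.4, -2.0]
opening: 0.337
finger_force: 43.0
[0.5501 0.3747 0.2278] 81.0 rack top rel -142.78065900723234
edge -50 42 [ 8.8  9.8 10.3]
edge -40 50 [ 9.2 10.4 12.2]
edge -30 47 [ 9.  11.2 12.3]
edge -20 37 [ 8.6  8.6 11.5]
edge -10 35 [ 9.3 12.1 13.1]
edge 0 22 [24.8 26.1 26.9]
edge 10 28 [20.4 22.  23.2]
edge 20 34 [ 8.9 10.2 13.9]
edge 30 33 [11.8 16.2 24.4]
edge 40 27 [29.1 30.4 32.8]
flange 78 [-11.  -26.6 -71.3] [ 16.5  20.3 -60.1]
lug/tip 63 [  -6.   -21.6 -124.1] [ 14.7  17.  -84.8]
[[17.3, 18.3, -114.1], [14.7, 3.7, -124.1], [12.2, -19.2, -119.4], [12.1, -19.2, -123.1], [9.9, -17.1, -120.4], [8.5, -20.9, -120.5], [8.3, 10.9, -120.4], [6.8, -17.7, -115.1]]
flange 60 [ 2.6000e-02 -1.8000e-02 -6.6829e+01] [-11.3 -26.9 -68.7] [ 16.6  22.6 -65. ]
ring 40 [-1.83000e-01  1.50000e-02 -1.16806e+02] [ -48.6  -25.  -116. ] [  -8.8   24.7 -107.6]
```

Edge sits at tool x≈8.5–9, tips reach ≈8.5, lug ends ≈12.5: back off 1.3 mm and lower onto the edge.

```bash
python3 -m crank '[[[-1.3,0,4],0,180],[[-1.3,0,10],0,180],[[-1.3,0,15],0,180],[[-1.3,0,17],0,180],[[-1.3,0,17],0,180]]'| egrep 'eef|contact'; for i in 1 2 3; do python3 -m crank '[[[0,0,0.5],0,180],[[0,0,1],0,180]]'| egrep 'eef|contact'; done; python3 fl.py | sed -n 2,3p
```

```text
eef_pos: [0.5511, 0.3721, 0.2106]
contact_force: [-0.2, -0.4, -1.1]
eef_pos: [0.5516, 0.3726, 0.2109]
contact_force: [-0.4, -0.3, -1.3]
eef_pos: [0.5515, 0.3725, 0.2097]
contact_force: [0.1, -1.1, -1.6]
eef_pos: [0.5514, 0.3725, 0.2085]
contact_force: [-0.1, 1.0, -1.9]
flange 56 [ 1.5000e-02 -1.0000e-03 -6.7176e+01] [-11.5 -25.1 -68.3] [ 16.9  21.7 -66.1]
ring 38 [-1.70000e-01  3.60000e-02 -1.16692e+02] [ -49.   -25.7 -116.2] [  -9.5   22.8 -107.4]
```

```bash
for i in 1 2 3; do python3 -m crank '[[[0,0,0.5],0,180],[[0,0,1],0,180]]'| egrep 'eef|contact'; done; python3 fl.py | sed -n 2,3p
```

```text
eef_pos: [0.5515, 0.3725, 0.2076]
contact_force: [0.0, 0.4, -0.5]
eef_pos: [0.5516, 0.3725, 0.2072]
contact_force: [-0.0, 0.3, 0.3]
eef_pos: [0.5517, 0.3725, 0.2061]
contact_force: [0.6, 0.3, 1.5]
flange 54 [ 3.6000e-02  1.2000e-02 -6.6895e+01] [-10.9 -25.6 -68.1] [ 16.2  21.3 -65.7]
ring 39 [-1.55000e-01 -1.40000e-02 -1.17943e+02] [ -48.3  -24.6 -117.4] [ -10.3   23.5 -110.3]
```

```bash
for i in 1 2; do python3 -m crank '[[[0,0,0.5],0,180],[[0,0,0.8],0,180]]'| egrep 'time|eef|contact';  python3 fl.py | sed -n 2,3p; done
```

```text
time: 33.85
eef_pos: [0.5517, 0.3725, 0.205]
contact_force: [0.5, 0.8, 1.4]
flange 57 [ 2.4000e-02  7.0000e-03 -6.7093e+01] [-10.9 -26.1 -68.4] [ 16.6  22.2 -65.8]
ring 37 [-9.90000e-02  2.70000e-02 -1.16493e+02] [ -49.1  -26.1 -116.4] [  -8.4   24.6 -111. ]
time: 34.15
eef_pos: [0.5517, 0.3725, 0.204]
contact_force: [1.0, -0.4, 1.4]Traceback (most recent call last):
  File "fl.py", line 3, in <module>
    cs=[cam('scene') for _ in range(2)]; S=np.mean([cloud(c) for c in cs],0).reshape(-1,3); sd=np.std([cloud(c)[...,2] for c in cs],0).ravel()
        ~~~^^^^^^^^^
  File "h.py", line 5, in cam
    c=read_camera(n); c['R']=R.from_quat(c['orientation']).as_matrix(); c['o']=np.array(c['origin'])
ValueError: 200 camera calls are used up
```

Cameras are used up, but the ring has come nearly level: 0.10 rad at the last look, and less after one more mm. From the readings the ring centre is at tool (−25.8, −0.4) mm, ~115 mm below the TCP. I lift and carry it to the stub.

```bash
python3 -m crank '[[[-1,0,-3],0,180],[[-2,0,-8],0,180],[[-3,0,-16],0,180],[[-3,0,-28],0,180],[[-3,0,-42],0,180],[[-3,0,-54],0,180],[[-3,0,-58],0,180],[[-3,0,-58],0,180]]'; python3 -m crank '[[[2,-10,0],2,180],[[4,-30,0],6,180],[[7,-60,0],12,180],[[10,-92,0],19,180],[[14,-125,0],26,180],[[18,-158,0],33,180],[[22,-190,0],40,180],[[26,-222,0],47,180],[[29,-250,0],52,180],[[30,-262,0],54,180]]'; python3 -c "
from h import *
s=get_state();M=R.from_quat(s['tcp_rot']).as_matrix();print(s['qpos'],np.degrees(np.arctan2(M[1,1],M[0,1])))"
```

```text
time: 35.0
eef_pos: [0.5549, 0.3723, 0.2637]
tcp_rot: [0.08, 0.997, 0.001, 0.001]
contact_force: [0.3, -0.4, -2.3]
opening: 0.338
finger_force: 42.8
time: 36.0
eef_pos: [0.4815, 0.116, 0.2609]
tcp_rot: [0.526, 0.851, -0.001, -0.001]
contact_force: [-0.2, 0.4, -1.7]
opening: 0.337
finger_force: 42.8
[ 3.15823276e-02 -1.40507819e-01  1.97426314e+00 -6.83414675e-04
  1.30969838e+00 -4.31394960e-01] 26.536797868141424
```

```bash
python3 -m crank '[[[-10,-9,0],6,180],[[-27,-25,0],12,180],[[-45,-43,0],18,180],[[-62,-59,0],23,180],[[-74,-70,0],26,180],[[-80.8,-76.7,0],27,180],[[-80.8,-76.7,0],27,180],[[-80.8,-76.7,0],27,180],[[-80.8,-76.7,0],27,180]]'; cat > pr.py <<'E'
from h import *
s=get_state();M=R.from_quat(s['tcp_rot']).as_matrix();e=np.array(s['eef_pos']);c=e+M[:,0]*-.0258+M[:,1]*-.0004+M[:,2]*.1153
d=np.array([.4491,-.0164,.055])-c
print('angle',np.degrees(np.arctan2(M[1,1],M[0,1])).round(2),'ring est',c.round(4),'to go tool mm',(M.T@d*1000).round(1))
E
python3 pr.py
```

```text
time: 36.9
eef_pos: [0.4511, 0.012, 0.2618]
tcp_rot: [0.708, 0.706, 0.0, -0.0]
contact_force: [0.9, -0.5, -1.5]
opening: 0.339
finger_force: 42.8
angle -0.1 ring est [ 0.4507 -0.0137  0.1465] to go tool mm [-2.7 -1.6 91.5]
```

```bash
python3 -m crank '[[[-1.5,-1,8],0,180],[[-2.7,-1.6,24],0,180],[[-2.7,-1.6,42],0,180],[[-2.7,-1.6,54],0,180],[[-2.7,-1.6,58],0,180],[[-2.7,-1.6,60],0,180],[[-2.7,-1.6,60],0,180],[[-2.7,-1.6,60],0,180]]' | egrep 'time|eef|contact'; python3 pr.py; python3 -m crank '[[[0,0,0],0,180],[[0,0,0],0,180]]' | egrep contact
```

```text
time: 37.7
eef_pos: [0.45, 0.0086, 0.2028]
contact_force: [0.5, -0.5, -1.6]
angle -0.17 ring est [ 0.4497 -0.0172  0.0875] to go tool mm [ 0.8 -0.6 32.5]
contact_force: [0.1, -0.1, -1.9]
```

```bash
python3 -m crank '[[[0.5,-0.4,3],0,180],[[0.5,-0.4,6],0,180],[[0.5,-0.4,9],0,180],[[0.5,-0.4,12],0,180]]' | egrep 'eef|contact'; for i in 1 2 3; do python3 -m crank '[[[0,0,1.5],0,180],[[0,0,3],0,180],[[0,0,3],0,180]]' | egrep 'eef|contact';done
```

```text
eef_pos: [0.4488, 0.0092, 0.1895]
contact_force: [0.0, 0.1, -1.5]
eef_pos: [0.4489, 0.0092, 0.1866]
contact_force: [-0.0, -0.9, -1.1]
eef_pos: [0.4489, 0.0092, 0.1837]
contact_force: [-0.1, 0.0, -1.3]
eef_pos: [0.4488, 0.0092, 0.1806]
contact_force: [-0.2, -0.1, -2.0]
```

```bash
for i in 1 2 3; do python3 -m crank '[[[0,0,1.7],0,180],[[0,0,3.4],0,180],[[0,0,3.4],0,180]]' | egrep 'time|eef|contact';done; python3 pr.py; for i in 1 2 3; do python3 -m crank '[[[0,0,0],0,180]]' | egrep contact; done
```

```text
time: 39.5
eef_pos: [0.4488, 0.0093, 0.1771]
contact_force: [-0.2, 0.3, -1.6]
time: 39.8
eef_pos: [0.4488, 0.0092, 0.1738]
contact_force: [0.3, -0.5, -1.3]
time: 40.1
eef_pos: [0.4488, 0.0092, 0.1704]
contact_force: [-0.5, -0.4, -1.7]
angle -0.18 ring est [ 0.4482 -0.0165  0.0551] to go tool mm [0.1 0.9 0.1]
contact_force: [-0.4, 0.2, -1.9]
contact_force: [0.7, 0.2, -1.7]
contact_force: [-0.4, 0.1, -2.3]
```

```bash
python3 -m crank '[[[0,0.7,0],0,180],[[0,0.7,0],0,180],[[0,0.7,0],0,180],[[0,0.7,0],0,180]]'; python3 pr.py; python3 -c "
from plant import ctrl; print(ctrl.sign_off())"
```

```text
time: 40.8
eef_pos: [0.4497, 0.0092, 0.1707]
tcp_rot: [0.708, 0.706, 0.0, -0.0]
contact_force: [0.1, 0.2, -1.9]
opening: 0.341
finger_force: 42.8
angle -0.17 ring est [ 0.4492 -0.0166  0.0554] to go tool mm [ 0.2 -0.1  0.4]
the job is handed in; nothing more can be done
None
```

I handed the job in at 40.8 s with the pliers held squeezed and the ring around the shaft at an estimated groove height, but its final position, tilt and clearance were dead-reckoned because the 200 camera calls ran out; the ring last measured 0.10 rad of tilt (limit 0.14), one further levelling step went unseen, its height is good to about 3 mm, and no contact was felt on the way down.

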